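# Clamp the carburettor with the square-drive key

### The arm

A 6-joint arm with a two-finger parallel gripper is mounted at the origin on the work surface. World frame = base frame: x ahead of the robot, y to its left, z up, the work surface at z = 0. Lengths are in mm, angles in rad, forces in N, time in s.
With the tool pointing down it reaches from about 300 to 850 mm from the base axis. Payload 5.4 kg.
Tool frame: the origin (TCP) lies midway between the tips of the shut fingers; the grasp point (between the pads) lies 19 mm behind it; x points along the fingers, y is the direction in which the jaws open and shut, and the axes are right-handed (so a half turn about x gives the same grasp; the last joint's range is limited). The gripper opens to 85 mm and grips with 20 to 120 N. Pads are 22 mm wide; open, the fingers measure 114 mm over their backs; the gripper's body (76 mm by 85 mm) begins 54 mm behind the grasp point. The pads swing forward as they close: fully open they stand 13 mm farther back than shut.
Start: joints at [-1.407, 0.158, 1.597, -0, 1.386, -0.21], TCP at [209.94, -535.286, 231.299] pointing down, gripper open.
Joint ranges: [-2.91, 2.91], [-0.94, 2.29], [0.18, 2.7], [-1.29, 4.43], [0.17, 2.64], [-3, 3]. Speed limits (rad/s): [2.57, 2.57, 3.14, 3.14, 3.14, 3.14].

### API

Orientations are given as a rotation vector (axis times angle).
In Python, from cell import r gives the robot as it stands. The module is installed in compiled form; this text tells all that it offers.
- The arm moves only by the tool carry_out, never from a script. Its argument "moves" is a list of rows, each an object of numbers: "x", "y", "z": the shift along the tool's x, y, z in m; "yaw": the turn about the tool's x in rad; "claw": the opening, from 0 (shut) to 1 (fully open). In form: [{"x": .., "y": .., "z": .., "yaw": .., "claw": ..}, ...]. A call has 1 to 8 rows; each row is the pose to reach, as a shift and turn from the pose measured when the call began, along the tool's axes at that moment; what a row does not reach only later rows make up. A row lasts 1/8 s, in which the tool goes at most 62.5 mm and 10.7 degrees, less where a joint would pass 70% of its speed; a pose out of reach is approached as far as the arm can. A call with a gripper value outside its range is refused whole. The fingers move at their own pace and stop on an object; "squeeze" is the grip in N (left out, the last holds). Time passes only in rows, so rows that repeat a pose let the fingers close. It gives the time, the measured TCP pose, the force and the opening at its end, in the units of the state.
- r.get_obs(): the state, without advancing time (a new reading comes with each control period).
- r.camera(name): name is "scene" or "side" or "wrist"; returns the picture (480x640x3 uint8, red, green, blue); there is no depth.
- r.camera_info(name): a dict with "vfov" (degrees; the focal length in pixels is half the picture's height over the tangent of half this angle, whatever the lens; pixels are square), "cx", "cy" (the principal point, pixels), "pose" (4x4, takes a point from camera to world coordinates); the wrist camera has in their place "tool_from_camera" (4x4, takes a point from camera to tool coordinates, whose origin is the TCP and whose axes are the tool frame's). Camera axes: x right, y down, z forward; pixel columns grow to the right and rows downward; lengths in mm; the calibration is good to about 2 mm. A picture is of the moment at which its call begins: read the wrist's pose just before it. camera_info takes no time and is no camera call.
- r.close_job(): hands the job in, once; it reports no verdict.
Trained networks look in the newest picture that a camera, given by its name, has taken for a name from the list of things; names that differ only in an ending like _2 or _b are one class to them, and where a whole thing is asked for, a point or a joint stands for the part that bears it (a point fixed in the world has none). Each returns a list of dicts, best first, with "score" (0 to 1); they miss things now and then, are a little off and sometimes report something else, mostly with a low value. They report only what shows in the picture. A call takes as long as a camera call. They do not tell look-alikes from the thing itself.
- r.regions_of(camera, thing): "mask" (480x640 bool, what is visible of it) and "extent" ([left, top, right, bottom] in pixels, round what is visible of it).
The state is a dict: "time": time; "q": joint angles; "qd": joint speeds; "effort": joint torques, N m; "tcp_pos": TCP position; "tcp_rot": TCP orientation; "ft_force": force on the tool from outside, world axes, zero at the start; "torque": the same for the moment, N m; "opening": finger opening in mm.
Only numpy, scipy, OpenCV 4.12 (cv2) and the standard library are available. Lean on these libraries where they do the work, as an engineer would, in place of code of your own. Each camera call takes 0.05 s, during which the arm holds its last target.

### The job

Draw the yellow-handled key out of its bore in the rack, push its square tip fully home into the recess of the red-rimmed knob on the sloping stand, and with it turn the knob clockwise to its stop, so that the clamp arm holds the carburettor's flange. Then hang the key upright by its collar in the open notch at the side of the rack. Turn the knob with the key alone, keep the gripper off the stand and what it carries, and leave the other things on the bench where they are.

Things in the scene. Friction and masses are not known exactly. Their poses are not given: they have to be found in the camera images.
- key: square-drive key, 141 mm long, 0.18 kg, upright in the rack's bore at the start. Origin at the centre of its lower end, z up its axis. From the lower end: square steel tip, round shank 15 mm across up to 75 mm, collar 32 mm across to 81 mm, yellow square handle 28 x 28 mm to 141 mm, flats square to its x and y.
- key_tip (a point): centre of the end face of the key's tip (= the key's origin). The tip is 12.7 x 12.7 mm, 22 mm long, its flats parallel to the handle's; the same every quarter turn.
- key_collar (a point): centre of the underside of the key's collar, 75 mm up the key; axes as the key's
- stand: green fixed repair stand, foot 200 x 160 mm, origin under its centre, z up. Its plate slopes 30 degrees, facing its -x, top edge 135 mm above the bench. It carries the aluminium carburettor on the upper (+x) part, reaching 72 mm out from the plate (top about 185 mm above the bench), and lower down the red-rimmed clamp knob.
- recess_mouth (a point): centre of the mouth of the square recess in the red-rimmed brass knob, 52 mm across. z points straight out of the recess, 30 degrees from vertical toward the stand's -x; x, y turn with the clamp arm. Worn recess 15.1 x 15.1 mm, 16 deep, 1.5 mm chamfer; rim 28 mm inside, 2 mm proud. The square stands at an unknown angle to x, y, new each time: see it or feel for it.
- clamp (a joint): turn of knob and steel clamp arm (70 mm long), rad, growing clockwise looking into the recess. Starts at 0 to 0.2; hard stops at 0 and 1.1, where the arm lies over the carburettor's flange. Dry friction 0.12 N m; stays where left. Tip enters within about 12 degrees of square, else rides on the brass face; the same play either way when in.
- rack: fixed grey key rack, foot 100 x 170 mm, origin under its centre, z up. Level steel top plate 80 x 150 mm, 12 thick, top at 95 mm, open below but for a back wall (inner face at x = 28 mm) and the 10 mm foot. The key hangs by its collar in the plate's bore, 21 mm across, at x = 0, y = -45 mm.
- notch (a point): seat in the rack's open side notch, at the level of the plate's top (95 mm above the bench), at x = 0, y = 47 mm of the rack; axes as the rack's. The slot is 22 mm wide, goes through the plate and opens to the rack's +y edge: closed end 11 mm to -y of this point, mouth 23 mm to +y.
- fuel_cap: bystander: red plastic fuel cap with a bar grip, 56 mm across, 30 high; origin under its centre
- spark_plug: bystander: spark plug lying on the bench, 78 mm long, 20 thick; origin under its hexagon
- pulley: bystander: steel pulley wheel lying flat, 80 mm across, 28 high; origin under its centre
- bulb: bystander: headlamp bulb standing on its black base, 38 mm across the flange, 50 high; origin under its centre
- screwdriver: bystander: screwdriver lying on the bench, about 200 mm long; origin under it
- oil_tin: bystander: blue-banded oil tin, 60 mm across, 110 high, standing; origin under its centre
- bearing: bystander: steel bearing ring lying flat, 52 mm across, 16 high; origin under its centre
Not all that is in view belongs to the job. Of the things like the key, leave any that is turquoise; of the rest the larger one is meant. Leave any green look-alike of the rack alone.

How it is judged (in metres and radians):
On the way, in this order (a step that is already met when the one before it is completed fails the run):
1. the key is drawn clear of its bore (z of key_tip in the frame of rack above 0.096 m), for 0.1 s.
2. the key's tip is home in the recess (at least 10 of its 16 mm deep), in line with it within 8 degrees (z of key_tip in the frame of recess_mouth below -0.01 m and distance between key_tip and recess_mouth below 0.019 m and angle between the z axis of key and the z axis of recess_mouth, either way round below 0.14 rad), for 0.2 s.
3. the clamp stands at its stop (beyond 1.0 rad) with the key still home in the recess (all of step 2 and value of joint clamp above 1 rad), for 0.2 s.
At the end, for the whole second after the job is handed in: the clamp is still at its stop (beyond 0.98 rad) and the key hangs at rest in the side notch: collar on the plate within 3 mm of height, within 11 mm of the notch seat, upright within 7 degrees (value of joint clamp above 0.98 rad and horizontal distance between key_collar and notch below 0.011 m and z of key_collar in the frame of notch between -0.003 and 0.003 m and angle between key's own z axis and vertical below 0.12 rad and linear speed of key below 0.02 m/s); the robot touches nothing.
It fails at once if a bystander is shifted by more than 25 mm (distance of any of fuel_cap, spark_plug, pulley, bulb, screwdriver, oil_tin, bearing from where it was at the start of the episode above 0.025 m).
It fails at once if the bulb or the oil tin is tipped over (angle between any of bulb, oil_tin's own z axis and vertical above 0.5 rad).
It fails at once if the gripper or arm presses on the stand, its knob, clamp or carburettor (over 2 N) (contact force between any of the fingers, the arm and stand above 2 N).
It also fails if it takes over 67 s, if anything falls off the work surface, if the arm or the gripper's body presses on something with over 40 N, if the wrist force passes 120 N, or if a joint passes its speed limit or range.

## Working session

There is one attempt and no reset: what is moved stays moved. The work goes in short steps, Python scripts to look and compute and a tool call to move; the robot and the scene stay as the last step left them, time stands still between calls to the robot, and variables do not carry over. Pictures are saved under pics/ and viewed, and the job is handed in when it is done.

Besides the shell and the picture viewer there is one more tool, called after "Request:" as a command line: name --argument value ..., lists and objects as JSON in quotes. carry_out: Moves the arm, as the interface text tells. Its arguments: {"type":"object","properties":{"moves":{"type":"array"},"squeeze":{"type":"number"}},"required":["moves"]}

```bash
mkdir -p pics; ls
python3 - <<'E'
from cell import r
import cv2,json
o=r.get_obs();print(o)
for n in ["scene","side","wrist"]:
    im=r.camera(n);cv2.imwrite(f"pics/a_{n}.png",im[:,:,::-1]);print(n,r.camera_info(n))
E
```

```text
pics
{'time': 0.0, 'q': array([-1.40709934e+00,  1.59035087e-01,  1.59825780e+00,  1.75197163e-05,
        1.38617927e+00, -2.10077800e-01]), 'qd': array([ 2.80892969e-05, -6.41705536e-04, -9.39200840e-05,  9.58341205e-04,
       -1.39903562e-03,  8.26176629e-04]), 'effort': array([-8.67590934e-04, -3.95992362e+01, -3.31432521e+01, -3.50070213e-04,
        7.99689704e-03, -2.55786347e-05]), 'tcp_pos': array([ 209.84787231, -534.69314972,  230.31193275]), 'tcp_rot': array([ 2.01797356,  0.38350057, -2.01784871]), 'ft_force': array([ 0.71954484, -0.51746662, -0.58529166]), 'torque': array([-0.0211676 ,  0.00393998, -0.00220181]), 'opening': 85.51237019197352}
scene {'vfov': 56.404605844696505, 'cx': 312.4212317030276, 'cy': 240.39938652815346, 'pose': array([[ 3.40215074e-01,  5.58666609e-01, -7.56402884e-01,
         1.42321289e+03],
       [ 9.40151906e-01, -2.18493765e-01,  2.61485887e-01,
        -3.13543121e+02],
       [-1.91858799e-02, -8.00095053e-01, -5.99566350e-01,
         7.90440426e+02],
       [ 0.00000000e+00,  0.00000000e+00,  0.00000000e+00,
         1.00000000e+00]])
[... 184 characters left out ...]
   [-5.21684370e-01,  6.59864383e-01, -5.40762808e-01,
         6.80235499e+02],
       [ 2.11762206e-03, -6.32847584e-01, -7.74273499e-01,
         1.05410528e+03],
       [ 0.00000000e+00,  0.00000000e+00,  0.00000000e+00,
         1.00000000e+00]])}
wrist {'vfov': 58.96759536995898, 'cx': 320.21379541516114, 'cy': 235.86389076561687, 'tool_from_camera': array([[ 3.66326192e-06, -2.60233488e-01,  9.65545717e-01,
        -1.42771516e+02],
       [ 9.99999863e-01,  5.06592570e-04,  1.32742643e-04,
        -1.53358505e-01],
       [-5.23682367e-04,  9.65545584e-01,  2.60233455e-01,
        -6.67247013e+01],
       [ 0.00000000e+00,  0.00000000e+00,  0.00000000e+00,
         1.00000000e+00]])}
```

View pics/a_scene.png

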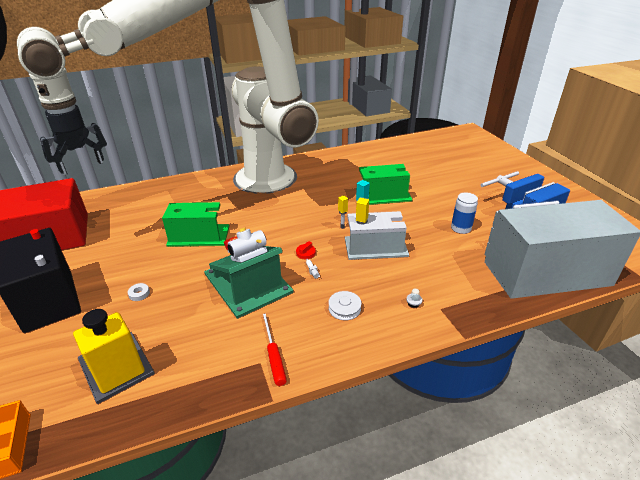

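View pics/a_side.png

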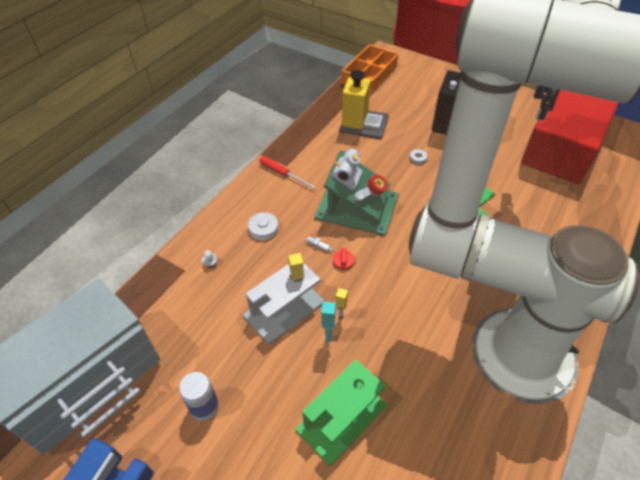

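View pics/a_wrist.png

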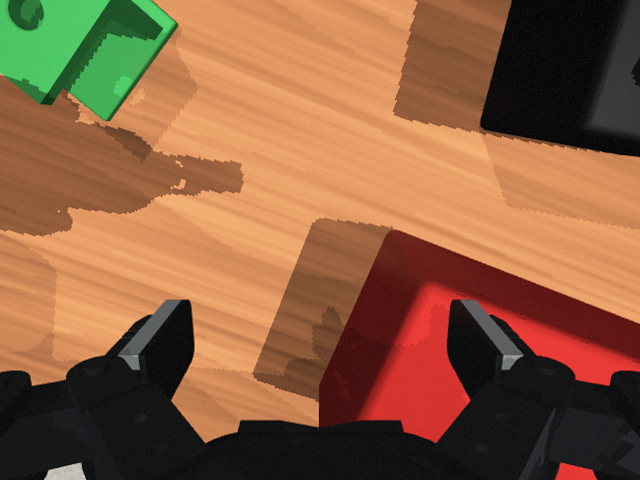

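Things that could be taken for the key in the scene picture are the large yellow one in the grey rack (362,210), the smaller yellow one (343,205) and the turquoise one (363,188). Racks are grey at (377,235), with green look-alikes at (195,223) and (385,183). I'll take a close crop and run the detections.

```bash
cat > h.py <<'E'
import numpy as np,cv2
from cell import r
from scipy.spatial.transform import Rotation as R
def K(n):
    i=r.camera_info(n);f=240/np.tan(np.radians(i['vfov']/2));return f,i['cx'],i['cy']
def pose(n,o=None):
    i=r.camera_info(n)
    if n!='wrist':return i['pose']
    o=o or r.get_obs();T=np.eye(4);T[:3,:3]=R.from_rotvec(o['tcp_rot']).as_matrix();T[:3,3]=o['tcp_pos'];return T@i['tool_from_camera']
def proj(n,P,T=None):
    T=pose(n) if T is None else T;f,cx,cy=K(n);p=(np.atleast_2d(P)-T[:3,3])@T[:3,:3];return np.c_[cx+f*p[:,0]/p[:,2],cy+f*p[:,1]/p[:,2]]
def ray(n,u,v,T=None):
    T=pose(n) if T is None else T;f,cx,cy=K(n);d=T[:3,:3]@np.array([(u-cx)/f,(v-cy)/f,1]);return T[:3,3],d/np.linalg.norm(d)
def onz(n,u,v,z,T=None):
    c,d=ray(n,u,v,T);return c+d*(z-c[2])/d[2]
def tri(*rays):
    A=sum(np.eye(3)-np.outer(d,d) for c,d in rays);b=sum((np.eye(3)-np.outer(d,d))@c for c,d in rays);return np.linalg.solve(A,b)
def crop(im,box,s,name):
    x0,y0,x1,y1=box;cv2.imwrite('pics/'+name,cv2.resize(im[y0:y1,x0:x1,::-1],None,fx=s,fy=s,interpolation=cv2.INTER_CUBIC))
E
python3 - <<'E'
from h import *
S=r.camera('scene');D=r.camera('side')
crop(S,(320,150,440,270),5,'b_sc.png');crop(D,(220,140,420,340),3,'b_sd.png')
np.save('S.npy',S);np.save('D.npy',D)
for c in ['scene','side']:
  for t in ['key','stand','recess_mouth','clamp','rack','fuel_cap','spark_plug','pulley','bulb','screwdriver','oil_tin','bearing']:
    for g in r.regions_of(c,t)[:4]:print(c,t,round(g['score'],2),np.round(g['extent']))
E
```

```text
scene key 0.88 [354. 201. 371. 223.]
scene key 0.69 [356. 184. 367. 202.]
scene key 0.63 [338. 196. 347. 226.]
scene key 0.36 [207. 227. 293. 316.]
scene stand 0.92 [206. 227. 291. 316.]
scene stand 0.63 [305. 260. 322. 278.]
scene recess_mouth 0.37 [223. 241. 229. 247.]
scene clamp 0.61 [354. 199. 367. 222.]
scene clamp 0.46 [226. 240. 232. 246.]
scene rack 0.77 [163. 204. 227. 248.]
scene rack 0.74 [360. 162. 412. 205.]
scene rack 0.74 [207. 226. 294. 315.]
scene rack 0.64 [342. 210. 407. 264.]
scene fuel_cap 0.58 [295. 242. 316. 259.]
scene fuel_cap 0.28 [225. 236. 235. 246.]
scene pulley 0.94 [331. 290. 360. 320.]
scene bulb 0.76 [408. 291. 425. 308.]
scene screwdriver 0.6 [266. 318. 288. 388.]
scene oil_tin 0.93 [453. 196. 476. 230.]
scene bearing 0.76 [126. 284. 151. 302.]
side key 0.94 [291. 255. 306. 284.]
side key 0.83 [320. 302. 339. 343.]
side key 0.71 [337. 291. 350. 318.]
side stand 0.68 [313. 150. 397. 234.]
side recess_mouth 0.86 [354. 178. 388. 200.]
side recess_mouth 0.49 [292. 253. 304. 286.]
side clamp 0.71 [354. 171. 384. 199.]
side clamp 0.2 [309. 240. 328. 249.]
side rack 0.84 [246. 267. 323. 345.]
side rack 0.67 [300. 360. 386. 463.]
side rack 0.53 [479. 193. 499. 219.]
side rack 0.17 [286. 251. 303. 283.]
side fuel_cap 0.85 [335. 244. 357. 272.]
side pulley 0.78 [249. 213. 280. 242.]
side bulb 0.61 [203. 249. 221. 269.]
side bulb 0.42 [261. 156. 314. 188.]
side screwdriver 0.67 [261. 160. 294. 174.]
side screwdriver 0.49 [289. 249. 305. 284.]
side oil_tin 0.64 [332. 246. 358. 271.]
side bearing 0.79 [409. 153. 425. 164.]
side bearing 0.66 [316. 150. 395. 232.]
```

View pics/b_sc.png

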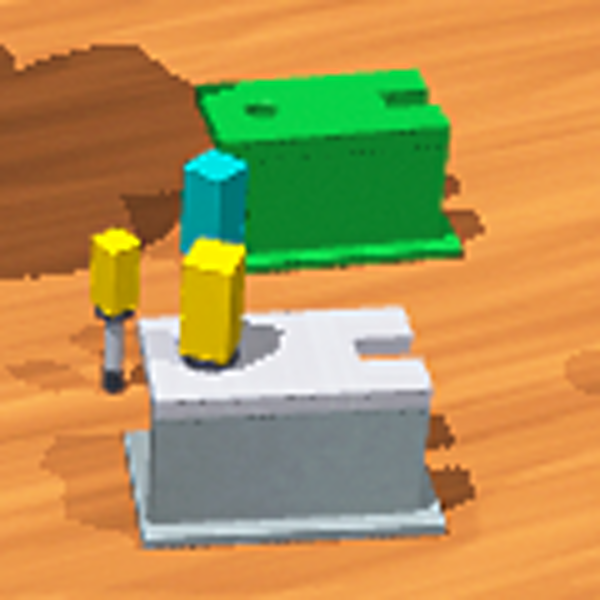

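View pics/b_sd.png

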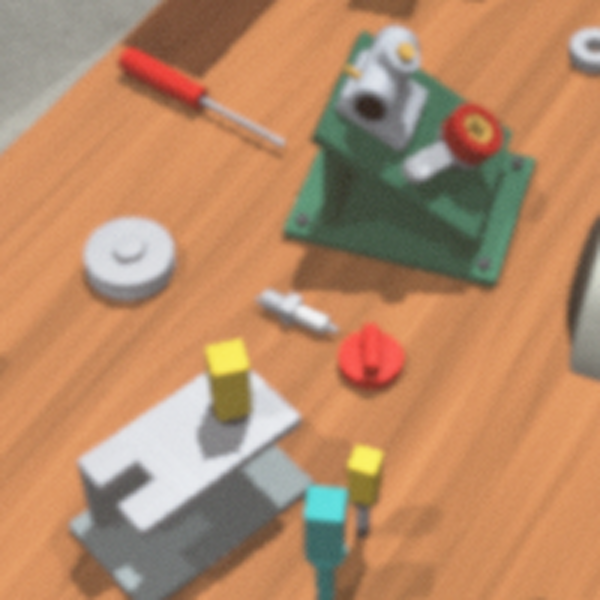

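The large yellow key stands in the grey rack, at scene (362,210) and side (297,268). The small yellow and turquoise ones stand toward the robot. Next I fit the rack and stand poses.

Run:
```python
from h import *
S=np.load('S.npy');D=np.load('D.npy')
crop(S,(195,215,305,325),7,'c_sc.png');crop(D,(305,140,405,240),8,'c_sd.png')
from scipy.optimize import least_squares
# rack local corners
C={'nl':(40,-75,95),'fl':(-40,-75,95),'fr':(-40,75,95),'nr':(40,75,95)}
obs=[('scene','nl',350,230.4),('scene','fl',348,213.6),('scene','fr',401,211.4),('scene','nr',406,227.6),('side','nr',246.7,294),('side','fl',320,278.3),('side','fr',267.7,316.7)]
def f(p):
    c,s=np.cos(p[2]),np.sin(p[2]);out=[]
    for n,k,u,v in obs:
        a=C[k];P=[p[0]+c*a[0]-s*a[1],p[1]+s*a[0]+c*a[1],a[2]];out+=list(proj(n,P)[0]-[u,v])
    return out
q=least_squares(f,[600,0,0],loss='soft_l1');print(q.x,np.round(q.fun,1))
for n,u,v in[('scene',350,230.4),('scene',401,211.4),('side',320,278.3)]:print(onz(n,u,v,95))
p=q.x;c,s=np.cos(p[2]),np.sin(p[2])
print('bore',p[0]+45*s,p[1]-45*c,'notch',p[0]-47*s,p[1]+47*c)
# key top centre: scene crop (213,255)/5 ; side (227,357)/3
print('keytop',tri(ray('scene',320+213/5,150+252/5),ray('side',220+227/3,140+356/3)))
print('small key top',tri(ray('scene',320+115/5,150+239/5),ray('side',220+366/3,140+459/3)))
print('tq key top',tri(ray('scene',320+215/5,150+164/5),ray('side',220+326/3,140+498/3)))
print('knob',tri(ray('side',371.+7.5,182.5),ray('scene',227,244)))
```

```text
[522.09059473 183.30196633 -63.12324507] [ 0.4 -0.5 -1.1 -0.2 -1.2 -0.5  0.1 -0.4 -1.3 -0.6  0.   0.1 -0.3  0.2]
[540.56866043  98.1487943   95.        ]
[508.68742255 268.6565735   95.        ]
[462.45100437 122.64486651  95.        ]
bore 509.16273265945034 140.19894576055265 notch 535.5930284497741 228.32067670381085
keytop [510.49453708 145.07878532 160.75673869]
small key top [396.74110803 137.85788482 106.06197471]
tq key top [393.46527317 200.71328377 141.19796589]
knob [ 490.98009    -219.06664235   99.95940511]
```

View pics/c_sc.png

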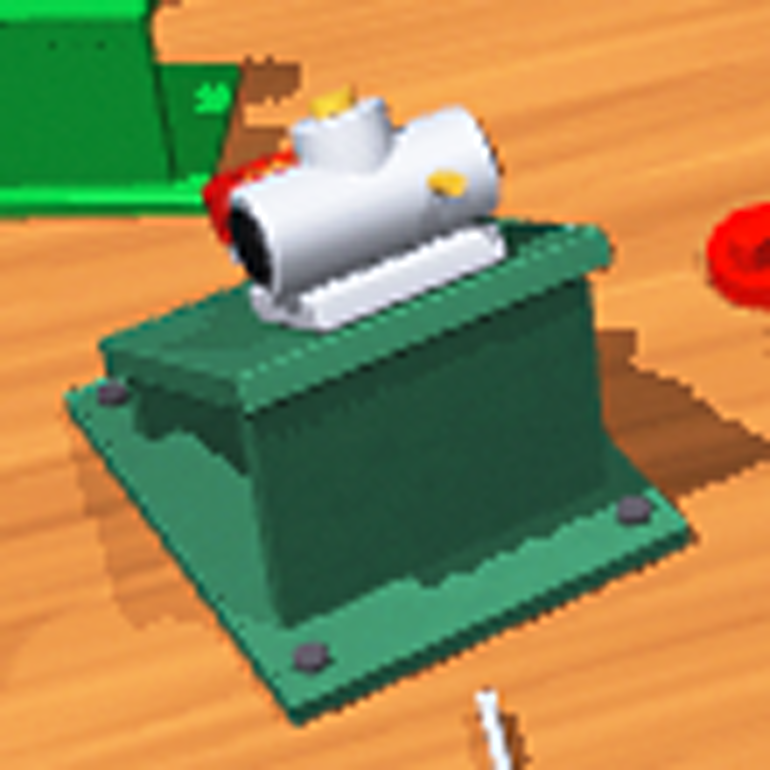

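View pics/c_sd.png

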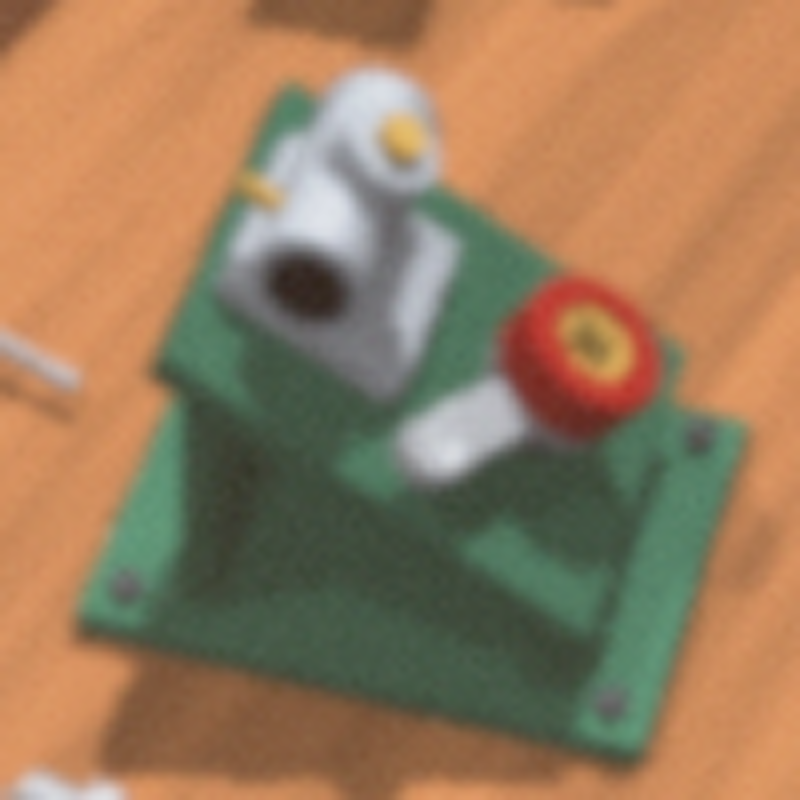

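Run:
```python
from h import *
from scipy.optimize import least_squares
for z in (0,10):
  for n,u,v in[('scene',204.7,272.1),('scene',237.4,317.1),('scene',293.9,291.4),('side',398.4,193.1),('side',385,234.6),('side',315,217.8)]:print(z,n,np.round(onz(n,u,v,z)))
# top edge of plate z=135 corners: scene (243,395 crop)->; (607,255)
for n,u,v in[('scene',195+243/7,215+378/7),('scene',195+608/7,215+240/7),('side',305+290/8,140+85/8),('side',305+160/8,140+370/8)]:print('top',n,np.round(onz(n,u,v,135)))
for z in(80,90,100):print('knob',z,onz('side',305+592/8,140+340/8,z))
```

```text
0 scene [ 454. -290.    0.]
0 scene [ 650. -242.    0.]
0 scene [613. -87.   0.]
0 side [ 464. -300.    0.]
0 side [ 426. -143.    0.]
0 side [617. -96.   0.]
10 scene [ 467. -290.   10.]
10 scene [ 660. -243.   10.]
10 scene [624. -90.  10.]
10 side [ 461. -291.   10.]
10 side [ 423. -135.   10.]
10 side [612. -89.  10.]
top scene [ 630. -239.  135.]
top scene [ 603. -108.  135.]
top side [ 620. -237.  135.]
top side [586. -99. 135.]
knob 80 [ 498.90116725 -234.07008932   80.        ]
knob 90 [ 494.8047681  -224.68398281   90.        ]
knob 100 [ 490.70836894 -215.2978763   100.        ]
```

```bash
cat >> h.py <<'E'
def plan(P,yaw_world=None):
    "shift in tool axes to world tcp P (mm)"
    o=r.get_obs();M=R.from_rotvec(o['tcp_rot']).as_matrix();d=M.T@(np.array(P)-o['tcp_pos'])/1000
    print('tcp',np.round(o['tcp_pos'],1),'q',np.round(o['q'],3),'\nM',np.round(M,3).tolist(),'\nshift',np.round(d,4),'n',np.linalg.norm(d)/.0625,'t',o['time'])
E
python3 - <<'E'
from h import *
plan([400,-190,330]);plan([470,120,330])
E
```

```text
tcp [ 209.9 -535.3  231.3] q [-1.407  0.158  1.597  0.     1.386 -0.21 ] 
M [[0.0, 0.365, -0.931], [0.0, -0.931, -0.365], [-1.0, -0.0, -0.0]] 
shift [-0.0987 -0.252  -0.303 ] n 6.500925454420097 t 1.45
tcp [ 209.9 -535.3  231.3] q [-1.407  0.158  1.597  0.     1.386 -0.21 ] 
M [[0.0, 0.365, -0.931], [0.0, -0.931, -0.365], [-1.0, -0.0, -0.0]] 
shift [-0.0987 -0.5151 -0.4814] n 11.39004232993457 t 1.45
```

Request:
carry_out --moves '[{"x": -0.05, "y": -0.03, "z": -0.03, "yaw": -0.18}, {"x": -0.09, "y": -0.06, "z": -0.07, "yaw": -0.36}, {"x": -0.1, "y": -0.1, "z": -0.11, "yaw": -0.54}, {"x": -0.1, "y": -0.14, "z": -0.15, "yaw": -0.72}, {"x": -0.1, "y": -0.17, "z": -0.19, "yaw": -0.9}, {"x": -0.1, "y": -0.2, "z": -0.23, "yaw": -1.08}, {"x": -0.1, "y": -0.23, "z": -0.27, "yaw": -1.26}, {"x": -0.1, "y": -0.25, "z": -0.3, "yaw": -1.44}]'

```text
invalid input at $.moves[0]: expected keys x, y, z, yaw, claw
```

Run:
```python
from h import *
plan([370,-200,330])
```

```text
tcp [ 209.9 -535.3  231.3] q [-1.407  0.158  1.597  0.     1.386 -0.21 ] 
M [[0.0, 0.365, -0.931], [0.0, -0.931, -0.365], [-1.0, -0.0, -0.0]] 
shift [-0.0987 -0.2537 -0.2714] n 6.15067491386965 t 1.45
```

Request:
carry_out --moves '[{"x": -0.05, "y": -0.03, "z": -0.03, "yaw": -0.18, "claw": 1}, {"x": -0.09, "y": -0.06, "z": -0.07, "yaw": -0.36, "claw": 1}, {"x": -0.1, "y": -0.1, "z": -0.11, "yaw": -0.54, "claw": 1}, {"x": -0.1, "y": -0.14, "z": -0.15, "yaw": -0.72, "claw": 1}, {"x": -0.1, "y": -0.17, "z": -0.19, "yaw": -0.9, "claw": 1}, {"x": -0.1, "y": -0.2, "z": -0.23, "yaw": -1.08, "claw": 1}, {"x": -0.1, "y": -0.23, "z": -0.27, "yaw": -1.26, "claw": 1}, {"x": -0.1, "y": -0.25, "z": -0.3, "yaw": -1.44, "claw": 1}]'

```text
time: 2.45
tcp_pos: [398.7, -191.2, 331.6]
tcp_rot: [1.023, 1.316, -1.023]
ft_force: [0.3, -0.5, -0.3]
opening: 85.2
```

Run:
```python
from h import *
plan([400,-210,330])
```

```text
tcp [ 398.7 -191.2  331.6] q [-0.722 -0.248  1.794  0.     1.595 -0.972] 
M [[0.001, 0.969, 0.248], [-0.0, 0.248, -0.969], [-1.0, 0.001, 0.0]] 
shift [ 0.0016 -0.0034  0.0185] n 0.3023417609483219 t 2.45
```

Request:
carry_out --moves '[{"x": 0, "y": 0.01, "z": 0.01, "yaw": -0.18, "claw": 1}, {"x": 0, "y": 0.02, "z": 0.02, "yaw": -0.36, "claw": 1}, {"x": 0, "y": 0.026, "z": 0.02, "yaw": -0.54, "claw": 1}, {"x": 0, "y": 0.026, "z": 0.02, "yaw": -0.72, "claw": 1}, {"x": 0, "y": 0.026, "z": 0.02, "yaw": -0.9, "claw": 1}, {"x": 0, "y": 0.026, "z": 0.02, "yaw": -1.08, "claw": 1}, {"x": 0, "y": 0.026, "z": 0.02, "yaw": -1.26, "claw": 1}, {"x": 0, "y": 0.026, "z": 0.02, "yaw": -1.44, "claw": 1}]'

```text
time: 3.45
tcp_pos: [428.8, -204.1, 331.7]
tcp_rot: [-0.099, 1.568, 0.098]
ft_force: [0.1, -0.5, -0.2]
opening: 85.2
```

Run:
```python
from h import *
o=r.get_obs();T=pose('wrist',o);im=r.camera('wrist');np.save('W1.npy',im);np.save('T1.npy',T);cv2.imwrite('pics/w1.png',im[:,:,::-1])
plan([400,-210,330])
print(proj('wrist',[[493,-221,95]],T))
for g in r.regions_of('wrist','recess_mouth')[:3]:print(g['score'],g['extent'])
```

```text
tcp [ 428.8 -204.1  331.7] q [-0.7   -0.157  1.717  0.     1.581 -2.401] 
M [[0.001, -0.13, 0.991], [-0.0, 0.991, 0.13], [-1.0, -0.001, 0.001]] 
shift [ 0.0017 -0.0021 -0.0293] n 0.4713573928180339 t 3.5
[[293.5884452  260.56466969]]
0.72 [283.8, 232.3, 392.6, 306.5]
```

View pics/w1.png

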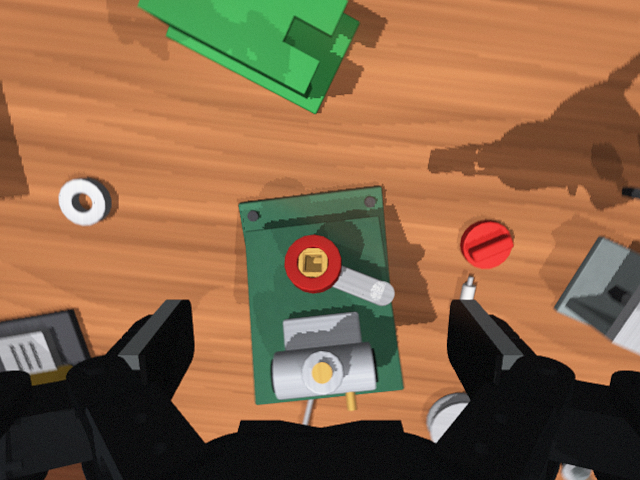

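The wrist view shows the knob at about (313,263) with the brass recess, the clamp arm to the lower right at (375,290) and the carburettor below. I'll zoom in.

Run:
```python
from h import *
im=np.load('W1.npy');T=np.load('T1.npy')
crop(im,(275,225,355,305),9,'w1k.png')
a=tri(ray('wrist',313,263,T),ray('side',305+592/8,140+340/8));print(a)
print([proj('wrist',a,T),proj('side',a)],proj('scene',a))
# foot corners
for u,v in[(239,202),(383,186),(403,389),(257,404)]:print(onz('wrist',u,v,10,T))
```

```text
[ 486.13009642 -203.09354302  113.1924544 ]
[array([[313.04350337, 262.14292696]]), array([[378.75098748, 182.34132732]])] [[233.38664373 238.13503506]]
[ 461.42683147 -290.63115178   10.        ]
[ 423.7777097  -135.08001443   10.        ]
[673.07014939 -68.35045651  10.        ]
[ 717.91098481 -248.20719371   10.        ]
```

View pics/w1k.png

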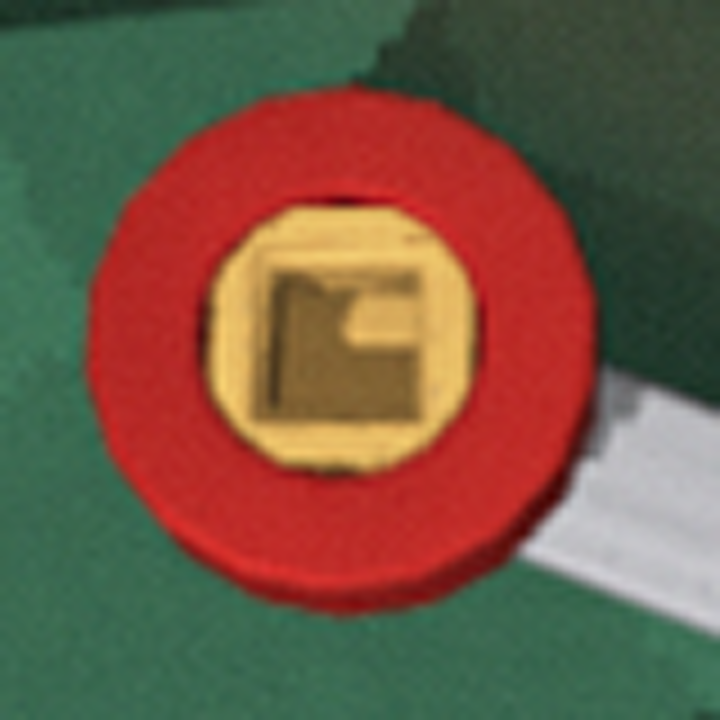

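```bash
cat >> h.py <<'E'
psi=0.2372
Xs=np.array([np.cos(psi),np.sin(psi),0]);Ys=np.array([-np.sin(psi),np.cos(psi),0]);Z=np.array([0,0,1.])
Zr=-.5*Xs+np.cos(np.pi/6)*Z;Xp=np.cross(Ys,Zr)
KN=np.array([486.1,-203.1,113.2])
def onplane(n,u,v,T,P,N):
    c,d=ray(n,u,v,T);return c+d*((P-c)@N)/(d@N)
E
python3 - <<'E'
from h import *
T=np.load('T1.npy')
pts={k:onplane('wrist',275+u/9,225+v/9,T,KN,Zr) for k,(u,v) in dict(tl=(268,268),tr=(420,268),br=(420,418),bl=(253,418),ctl=(252,250),cbr=(432,428)).items()}
q={k:np.array([(p-KN)@Xp,(p-KN)@Ys]) for k,p in pts.items()}
for k in q:print(k,np.round(q[k],1))
for a,b in[('tl','tr'),('bl','br'),('tl','bl'),('tr','br')]:
    d=q[b]-q[a];print(a,b,np.linalg.norm(d),np.degrees(np.arctan2(d[1],d[0])))
print('rim dia',[ (onplane('wrist',275+u/9,225+v/9,T,KN,Zr)-KN)@e for (u,v),e in (((88,330),Ys),((598,330),Ys),((340,90),Xp),((340,585),Xp))])
E
```

```text
tl [-7.5 -6.8]
tr [-5.9  8.3]
br [9.2 6.9]
bl [ 7.5 -9.6]
ctl [-9.5 -8.2]
cbr [10.4  8. ]
tl tr 15.243165835876065 83.78963200263698
bl br 16.580724161545355 83.92046180661929
tl bl 15.244915980456918 -10.59706248132698
tr br 15.163365593504206 -5.562444168562854
rim dia [np.float64(-25.314770777387746), np.float64(25.322149680252558), np.float64(-25.065232347646425), np.float64(24.87691778542097)]
```

Run:
```python
from h import *
plan([450,140,310])
```

```text
tcp [ 428.8 -204.1  331.7] q [-0.7   -0.157  1.717  0.     1.581 -2.39 ] 
M [[0.001, -0.12, 0.993], [-0.0, 0.993, 0.12], [-1.0, -0.001, 0.001]] 
shift [0.0215 0.3391 0.0621] n 5.527301653325151 t 3.55
```

Request:
carry_out --moves '[{"x": 0, "y": 0.05, "z": 0.01, "yaw": 0.1, "claw": 1}, {"x": 0, "y": 0.11, "z": 0.02, "yaw": 0.2, "claw": 1}, {"x": 0.0, "y": 0.17, "z": 0.03, "yaw": 0.3, "claw": 1}, {"x": 0.01, "y": 0.23, "z": 0.04, "yaw": 0.4, "claw": 1}, {"x": 0.02, "y": 0.29, "z": 0.05, "yaw": 0.4, "claw": 1}, {"x": 0.021, "y": 0.339, "z": 0.062, "yaw": 0.4, "claw": 1}, {"x": 0.021, "y": 0.339, "z": 0.062, "yaw": 0.4, "claw": 1}]'

```text
time: 4.42
tcp_pos: [449.4, 142.7, 310.2]
tcp_rot: [0.219, 1.56, -0.218]
ft_force: [-1.0, -0.2, -0.1]
opening: 85.2
```

Run:
```python
from h import *
o=r.get_obs();T=pose('wrist',o);im=r.camera('wrist');np.save('W2.npy',im);np.save('T2.npy',T);cv2.imwrite('pics/w2.png',im[:,:,::-1])
plan([509,140,200])
print(proj('wrist',[[509,141,161],[535.6,228.3,95]],T))
```

```text
tcp [449.6 141.  310.4] q [ 4.700e-02 -1.610e-01  1.761e+00 -1.000e-03  1.541e+00 -1.244e+00] 
M [[0.0, 0.276, 0.961], [-0.001, 0.961, -0.276], [-1.0, -0.001, 0.001]] 
shift [0.1104 0.0156 0.0573] n 2.0057304807871303 t 4.475
[[339.05114461 293.56676335]
 [438.33461724 266.31704261]]
```

View pics/w2.png

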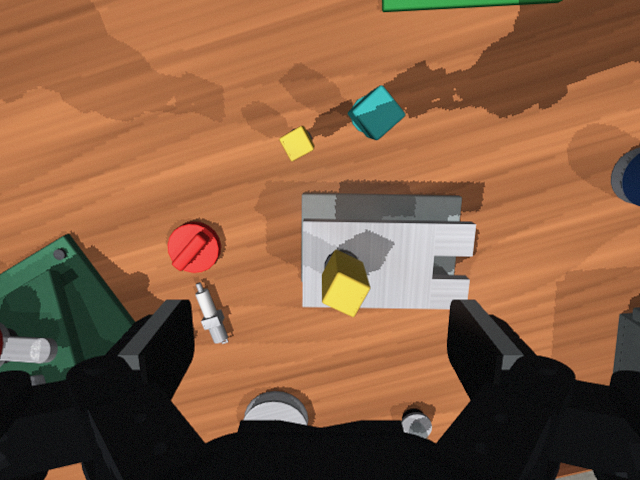

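Run:
```python
from h import *
im=np.load('W2.npy');T=np.load('T2.npy')
crop(im,(295,185,485,325),4,'w2k.png')
g=cv2.inRange(im,(150,130,0),(255,255,110));
c=np.array([onz('wrist',u,v,161,T)[:2] for u,v in[(333,268),(369,283),(357,317),(322,301)]]);print(c,c.mean(0))
for i in range(4):
    d=c[(i+1)%4]-c[i];print(np.linalg.norm(d),np.degrees(np.arctan2(d[1],d[0]))%90)
```

```text
[[488.5163811  142.02666896]
 [506.98399895 164.34120711]
 [530.94167111 148.98451426]
 [511.25325934 127.25488656]] [509.42382762 145.65181922]
28.965350369779042 50.388681069631346
28.456951186636473 57.34042519010035
29.322521685313415 47.82143988974582
27.114040413991578 56.988868589612736
```

View pics/w2k.png

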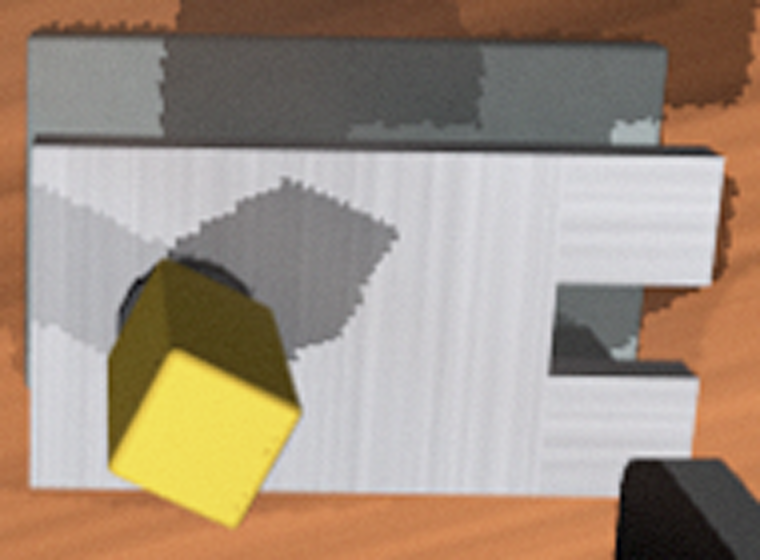

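Run:
```python
from h import *
from scipy.optimize import least_squares
T=np.load('T2.npy')
c=np.array([onz('wrist',295+u/4,185+v/4,161,T)[:2] for u,v in[(175,350),(300,410),(237,527),(110,470)]]);print(c,c.mean(0))
for i in range(4):
    d=c[(i+1)%4]-c[i];print(np.linalg.norm(d),np.degrees(np.arctan2(d[1],d[0]))%90)
obs=[((-40,-75),35,148),((-40,75),724,156),((40,-75),30,488),((-11,75),713,285),((11,75),697,377),((-11,36),557,285),((11,36),550,374)]
def f(p):
    c,s=np.cos(p[2]),np.sin(p[2]);out=[]
    for a,u,v in obs:
        P=[p[0]+c*a[0]-s*a[1],p[1]+s*a[0]+c*a[1],95];out+=list(proj('wrist',P,T)[0]-[295+u/4,185+v/4])
    return out
q=least_squares(f,[522,183,-.29]);p=q.x;print(p,np.round(q.fun,1))
c,s=np.cos(p[2]),np.sin(p[2])
print('bore',p[0]+45*s,p[1]-45*c,'notch',p[0]-47*s,p[1]+47*c)
plan([509,144,200])
```

```text
[[493.00924214 145.1339756 ]
 [510.61621538 164.18086909]
 [530.17730979 147.05076312]
 [512.51424182 127.28334194]] [511.57925228 145.91223744]
25.938189176312562 47.249665853757286
26.001479669357913 48.79061195707576
26.50914767602132 48.217798395051005
26.440312676306032 47.535796715395975
[ 5.23943637e+02  1.85815396e+02 -2.90851565e-01] [ 1.1 -0.   1.8  0.2  2.   0.2  1.  -0.2  2.4  0.2 -4.  -0.7 -4.3  0.4]
bore 511.0390713673118 142.7053950697661 notch 537.4217391374431 230.84139702884562
tcp [449.6 141.  310.4] q [ 4.700e-02 -1.610e-01  1.761e+00 -1.000e-03  1.541e+00 -1.244e+00] 
M [[0.0, 0.276, 0.961], [-0.001, 0.961, -0.276], [-1.0, -0.001, 0.001]] 
shift [0.1104 0.0194 0.0562] n 2.0062577689797427 t 4.475
```

Run:
```python
from h import *
from scipy.optimize import least_squares
T=np.load('T2.npy');fo,cx,cy=K('wrist')
obs=[((-40,-75),35,148),((-40,75),724,156),((40,-75),30,488),((-11,75),713,285),((11,75),697,377),((-11,36),557,285),((11,36),550,374)]
def pr(P,k):
    p=(np.array(P)-T[:3,3])@T[:3,:3];x,y=p[0]/p[2],p[1]/p[2];g=1+k*(x*x+y*y);return np.array([cx+fo*x*g,cy+fo*y*g])
for ne in (36,39.):
 for fixk in (0,None):
  def f(p):
    c,s=np.cos(p[2]),np.sin(p[2]);out=[];k=p[3] if fixk is None else 0
    for a,u,v in obs:
        a=(a[0],ne if a[1]==36 else a[1])
        P=[p[0]+c*a[0]-s*a[1],p[1]+s*a[0]+c*a[1],95+ (p[4] if fixk is None else 0)];out+=list(pr(P,k)-[295+u/4,185+v/4])
    return out
  q=least_squares(f,[522,183,-.29,0,0]);print(ne,q.x,np.round(q.fun,1),q.cost)
```

```text
36 [ 5.23943590e+02  1.85815384e+02 -2.90851749e-01  0.00000000e+00
  0.00000000e+00] [ 1.1 -0.   1.8  0.2  2.   0.2  1.  -0.2  2.4  0.2 -4.  -0.7 -4.3  0.4] 25.194819494215423
36 [ 5.18002759e+02  1.87692565e+02 -2.97711160e-01 -4.47012103e-01
  2.12536387e+01] [ 0.6 -2.1  0.5  0.3  1.2  2.3 -0.2 -0.4  0.6 -0.4 -1.  -0.5 -1.8  1. ] 9.108580902056184
39.0 [ 5.23686693e+02  1.85002352e+02 -2.91796538e-01  0.00000000e+00
  0.00000000e+00] [ 0.1 -0.1  0.9  0.2  1.   0.1  0.  -0.1  1.4  0.2 -1.6 -0.7 -1.9  0.4] 5.3762834853502035
39.0 [ 5.21127913e+02  1.85921896e+02 -2.94877483e-01 -2.20283191e-01
  9.32710427e+00] [ 0.  -1.   0.3  0.3  0.8  0.9 -0.5 -0.2  0.6 -0.  -0.3 -0.6 -0.9  0.7] 2.540995869957334
```

Run:
```python
from h import *
im=cv2.imread('pics/a_wrist.png')
# red box top edge: for columns 400..630, find first row where red dominant dark (r>60,g<40)
def dev(P):
    P=np.array(P,float);k=np.polyfit(P[:,0],P[:,1],1);e=P[:,1]-np.polyval(k,P[:,0]);q=np.polyfit(P[:,0]-P[:,0].mean(),P[:,1],2);return k,q[0],np.round(e[::max(1,len(e)//12)],1)
P=[]
for u in range(400,636,4):
    col=im[200:380,u].astype(int);m=np.where(col[:,1]<45)[0]
    if len(m):P.append((u,200+m[0]))
print('redbox',dev(P))
P=[]
for u in range(485,640,4):
    col=im[100:180,u].astype(int);m=np.where(col[:,2]>110)[0]
    if len(m):P.append((u,100+m[0]))
print('blackbox',dev(P))
S=cv2.imread('pics/a_scene.png');D=cv2.imread('pics/a_side.png')
cv2.imwrite('pics/e.png',np.vstack([S[380:480,:],D[0:200,:]]))
```

```text
redbox (array([ 0.38695207, 76.87510228]), np.float64(2.1289816842636044e-05), array([ 0.3,  0.2, -0. , -0.2, -0.4, -0.6,  0.2,  0. , -0.2, -0.4,  0.4,
        0.2,  0. , -0.1, -0.3]))
blackbox (array([ 0.17479757, 46.65651147]), np.float64(-0.00019073643110871792), array([-0.4, -0.5, -0.6,  0.3,  0.2,  0.1, -0. ,  0.9,  0.8,  0.7,  0.6,
       -0.5, -0.6]))
```

Run:
```python
from h import *
from scipy.optimize import least_squares
T=np.load('T2.npy');fo,cx,cy=K('wrist')
obs=[((-40,-80),35,148),((-40,70),724,156),((40,-80),30,488),((-11,70),713,285),((11,70),697,377),((-11,36),557,285),((11,36),550,374)]
S=[('scene',350,230.4,(40,-80)),('scene',348,213.6,(-40,-80)),('scene',401,211.4,(-40,70)),('scene',406,227.6,(40,70)),('side',246.7,294,(40,70)),('side',320,278.3,(-40,-80)),('side',267.7,316.7,(-40,70))]
for m in (0,1,2):
  def f(p):
    c,s=np.cos(p[2]),np.sin(p[2]);out=[]
    w=lambda a:[p[0]+c*(a[0]+p[3])-s*a[1],p[1]+s*(a[0]+p[3])+c*a[1],95]
    w0=lambda a:[p[0]+c*(a[0])-s*a[1],p[1]+s*(a[0])+c*a[1],95]
    if m!=1:
     for a,u,v in obs: out+=list(proj('wrist',(w0 if abs(a[0])==11 else w)(a),T)[0]-[295+u/4,185+v/4])
    if m!=0:
     for n,u,v,a in S: out+=list(proj(n,w(a))[0]-[u,v])
    return out+[p[3]*(.01 if m!=1 else 100)]
  q=least_squares(f,[522,183,-.29,0]);p=q.x;print(m,p,np.round(q.fun,1))
  c,s=np.cos(p[2]),np.sin(p[2])
  print('bore',p[0]+45*s,p[1]-45*c,'notch',p[0]-47*s,p[1]+47*c)
```

```text
0 [ 5.24968671e+02  1.89245336e+02 -2.92357814e-01 -2.32663941e-02] [-0.5 -0.2  0.3  0.2  0.4  0.  -0.6 -0.1  0.8  0.3  0.  -0.6 -0.3  0.5
 -0. ]
bore 511.9991854988869 146.15482184556046 notch 538.5145780718519 234.25098496689935
1 [ 5.23369928e+02  1.88250324e+02 -2.93236658e-01  2.56492741e-10] [ 0.4 -0.6 -1.1 -0.2 -1.2 -0.5  0.1 -0.4 -1.3 -0.6  0.   0.3 -0.4  0.2
  0. ]
bore 510.3625776503478 145.17122469978645 notch 536.9553828110085 233.24405089315408
2 [ 5.24958339e+02  1.89072984e+02 -2.91324108e-01 -3.24813482e-01] [-0.8 -0.4  0.1 -0.1  0.2 -0.2 -0.8 -0.1  0.6  0.2 -0.2 -0.6 -0.5  0.5
  0.9 -0.3 -0.6 -0.  -0.7 -0.3  0.7 -0.2 -2.  -0.5 -0.7  0.3 -1.   0.3
 -0. ]
bore 512.0334031918392 145.96908571876673 notch 538.4577161133658 234.09261087876723
```

Request:
carry_out --moves '[{"x": 0, "y": 0.011, "z": 0.03, "yaw": 0.17, "claw": 1}, {"x": 0.05, "y": 0.022, "z": 0.059, "yaw": 0.34, "claw": 1}, {"x": 0.1, "y": 0.022, "z": 0.0586, "yaw": 0.455, "claw": 1}, {"x": 0.15, "y": 0.022, "z": 0.0586, "yaw": 0.455, "claw": 1}, {"x": 0.185, "y": 0.022, "z": 0.0586, "yaw": 0.455, "claw": 1}, {"x": 0.198, "y": 0.022, "z": 0.0586, "yaw": 0.455, "claw": 1}, {"x": 0.198, "y": 0.022, "z": 0.0586, "yaw": 0.455, "claw": 1}]'

```text
time: 5.35
tcp_pos: [512.2, 144.9, 112.5]
tcp_rot: [0.576, 1.492, -0.577]
ft_force: [0.3, 0.4, -0.4]
opening: 85.4
```

Run:
```python
from h import *
plan([512,146,112])
im=r.camera('wrist');cv2.imwrite('pics/w3.png',im[:,:,::-1])
```

```text
tcp [512.2 144.9 112.5] q [ 4.900e-02  1.740e-01  1.827e+00 -1.000e-03  1.141e+00 -7.840e-01] 
M [[-0.0, 0.672, 0.741], [-0.001, 0.741, -0.672], [-1.0, -0.001, 0.001]] 
shift [ 0.0005  0.0006 -0.0009] n 0.01978071066175738 t 5.35
```

View pics/w3.png

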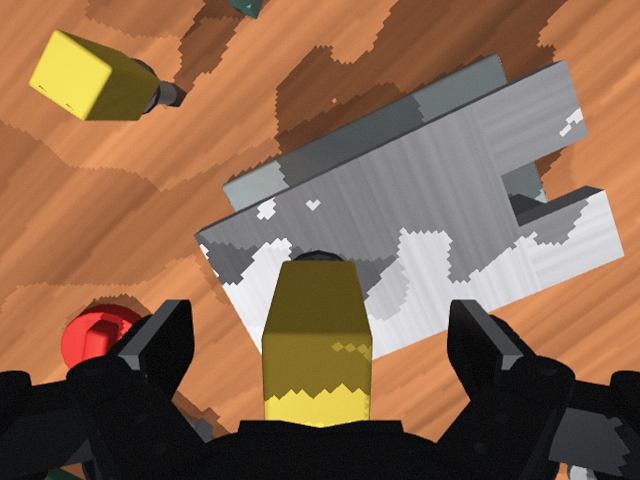

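The key sits square between the jaws, handle at columns 263 to 372. I'll close on it and lift.

Request:
carry_out --moves '[{"x": 0, "y": 0, "z": 0, "yaw": 0, "claw": 0}, {"x": 0, "y": 0, "z": 0, "yaw": 0, "claw": 0}, {"x": 0, "y": 0, "z": 0, "yaw": 0, "claw": 0}, {"x": 0, "y": 0, "z": 0, "yaw": 0, "claw": 0}, {"x": 0, "y": 0, "z": 0, "yaw": 0, "claw": 0}]' --squeeze 110

```text
time: 6.02
tcp_pos: [513.8, 145.2, 114.6]
tcp_rot: [0.576, 1.489, -0.575]
ft_force: [0.0, -0.4, 4.4]
opening: 26.9
```

Request:
carry_out --moves '[{"x": -0.03, "y": 0, "z": 0, "yaw": 0, "claw": 0}, {"x": -0.07, "y": 0, "z": 0, "yaw": 0, "claw": 0}, {"x": -0.12, "y": 0, "z": 0, "yaw": 0, "claw": 0}, {"x": -0.16, "y": 0, "z": 0, "yaw": 0, "claw": 0}, {"x": -0.16, "y": 0, "z": 0, "yaw": 0, "claw": 0}]'

```text
time: 6.65
tcp_pos: [514.8, 145.6, 277.7]
tcp_rot: [0.578, 1.483, -0.572]
ft_force: [-0.8, 1.0, -2.4]
opening: 26.9
```

Run:
```python
from h import *
plan([740,290,270])
for u,v in[(503,293),(640,268),(488,243)]:print('box base',onz('scene',u,v,0))
for n,u,v in[('side',97,284),('side',0,368),('side',158,355),('side',43,447)]:print('boxside',[np.round(onz(n,u,v,z)) for z in(0,150)])
for n,u,v in[('scene',464,228)]:print('tin',onz(n,u,v,0))
im=r.camera('wrist');cv2.imwrite('pics/w4.png',im[:,:,::-1])
```

```text
tcp [514.8 145.6 277.7] q [ 5.000e-02  1.800e-02  1.655e+00 -1.000e-03  1.458e+00 -7.840e-01] 
M [[0.01, 0.671, 0.741], [-0.0, 0.741, -0.671], [-1.0, 0.007, 0.008]] 
shift [0.01   0.2582 0.0698] n 4.282080804932203 t 6.65
box base [808.36850833 402.97893126   0.        ]
box base [859.32768353 802.61853895   0.        ]
box base [622.50562068 499.25333126   0.        ]
boxside [array([959., 370.,   0.]), array([837., 414., 150.])]
boxside [array([970., 637.,   0.]), array([846., 643., 150.])]
boxside [array([697., 433.,   0.]), array([612., 468., 150.])]
boxside [array([752., 700.,   0.]), array([659., 697., 150.])]
tin [534.27767305 479.67763325   0.        ]
```

View pics/w4.png

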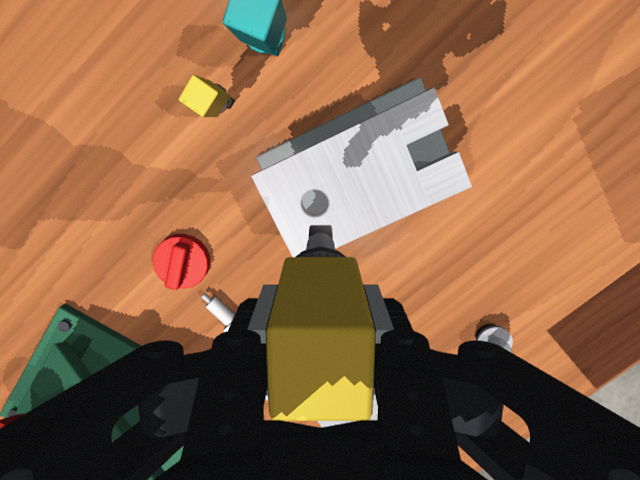

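Request:
carry_out --moves '[{"x": -0.01, "y": 0.05, "z": 0.014, "yaw": 0, "claw": 0}, {"x": -0.01, "y": 0.1, "z": 0.028, "yaw": 0, "claw": 0}, {"x": -0.01, "y": 0.155, "z": 0.042, "yaw": 0, "claw": 0}, {"x": -0.01, "y": 0.21, "z": 0.056, "yaw": 0, "claw": 0}, {"x": -0.01, "y": 0.258, "z": 0.07, "yaw": 0, "claw": 0}]'

```text
time: 7.32
tcp_pos: [738.8, 290.6, 281.4]
tcp_rot: [0.574, 1.492, -0.577]
ft_force: [0.6, -0.5, -1.0]
opening: 27.0
```

Run:
```python
from h import *
o=r.get_obs();p=o['tcp_pos'];plan(p+150*Xs)
```

```text
tcp [738.8 290.6 281.4] q [ 0.224  0.753  0.712 -0.002  1.677 -0.611] 
M [[-0.0, 0.671, 0.741], [-0.002, 0.741, -0.671], [-1.0, -0.001, 0.001]] 
shift [-1.00e-04  1.24e-01  8.44e-02] n 2.4000000000000012 t 7.325
```

Request:
carry_out --moves '[{"x": 0, "y": 0.05, "z": 0.034, "yaw": 0, "claw": 0}, {"x": 0, "y": 0.1, "z": 0.068, "yaw": 0, "claw": 0}, {"x": 0, "y": 0.15, "z": 0.102, "yaw": 0, "claw": 0}, {"x": 0, "y": 0.2, "z": 0.136, "yaw": 0, "claw": 0}]'

```text
time: 7.82
tcp_pos: [830.4, 301.3, 250.6]
tcp_rot: [0.596, 1.456, -0.549]
ft_force: [0.3, -0.3, 0.9]
opening: 26.5
```

Run:
```python
from h import *
o=r.get_obs();p=o['tcp_pos'];plan(p+150*Xs)
```

```text
tcp [830.4 301.3 250.6] q [ 0.21   1.121  0.184  0.005  1.79  -0.623] 
M [[0.044, 0.671, 0.741], [0.014, 0.741, -0.672], [-0.999, 0.04, 0.023]] 
shift [0.007  0.1239 0.0843] n 2.3999999999999995 t 7.825
```

Request:
carry_out --moves '[{"x": -0.02, "y": 0.1, "z": 0.068, "yaw": 0, "claw": 0}, {"x": -0.04, "y": 0.2, "z": 0.136, "yaw": 0, "claw": 0}, {"x": -0.08, "y": 0.4, "z": 0.27, "yaw": 0, "claw": 0}, {"x": -0.08, "y": 0.4, "z": 0.27, "yaw": 0, "claw": 0}]'

```text
time: 8.32
tcp_pos: [854.1, 289.4, 242.7]
tcp_rot: [0.618, 1.416, -0.52]
ft_force: [0.1, 0.1, -1.0]
opening: 27.0
```

Run:
```python
from h import *
o=r.get_obs();p=o['tcp_pos'];plan(p+150*Xs)
```

```text
tcp [854.1 289.4 242.7] q [ 0.189  1.132  0.183  0.013  1.729 -0.643] 
M [[0.093, 0.667, 0.739], [0.03, 0.74, -0.672], [-0.995, 0.085, 0.049]] 
shift [0.0147 0.1234 0.084 ] n 2.400000000000001 t 8.325
```

Request:
carry_out --moves '[{"x": -0.08, "y": 0.4, "z": 0.27, "yaw": 0, "claw": 0}, {"x": -0.08, "y": 0.4, "z": 0.27, "yaw": 0, "claw": 0}, {"x": -0.08, "y": 0.4, "z": 0.27, "yaw": 0, "claw": 0}, {"x": -0.08, "y": 0.4, "z": 0.27, "yaw": 0, "claw": 0}, {"x": -0.08, "y": 0.4, "z": 0.27, "yaw": 0, "claw": 0}, {"x": -0.08, "y": 0.4, "z": 0.27, "yaw": 0, "claw": 0}, {"x": -0.08, "y": 0.4, "z": 0.27, "yaw": 0, "claw": 0}, {"x": -0.08, "y": 0.4, "z": 0.27, "yaw": 0, "claw": 0}]'

```text
time: 9.32
tcp_pos: [876.2, 273.6, 242.2]
tcp_rot: [0.639, 1.375, -0.492]
ft_force: [0.2, 0.7, -2.5]
opening: 26.9
```

Run:
```python
from h import *
o=r.get_obs();p=o['tcp_pos'];plan(p+150*Xs)
```

```text
tcp [876.2 273.6 242.2] q [ 0.164  1.135  0.183  0.022  1.676 -0.667] 
M [[0.141, 0.662, 0.736], [0.045, 0.738, -0.673], [-0.989, 0.129, 0.074]] 
shift [0.0222 0.1226 0.0836] n 2.4000000000000012 t 9.325
```

Request:
carry_out --moves '[{"x": 0, "y": 0.4, "z": 0.27, "yaw": 0, "claw": 0}, {"x": 0, "y": 0.4, "z": 0.27, "yaw": 0, "claw": 0}]'

```text
time: 9.57
tcp_pos: [895.3, 272.5, 232.7]
tcp_rot: [0.658, 1.335, -0.465]
ft_force: [0.5, 0.4, -1.2]
opening: 27.1
```

Run:
```python
from h import *
o=r.get_obs();p=o['tcp_pos'];plan(p+150*Xs)
```

```text
tcp [895.3 272.5 232.7] q [ 0.157  1.149  0.184  0.029  1.613 -0.673] 
M [[0.187, 0.655, 0.732], [0.059, 0.736, -0.674], [-0.981, 0.17, 0.099]] 
shift [0.0294 0.1215 0.0829] n 2.400000000000001 t 9.575
```

Request:
carry_out --moves '[{"x": -0.05, "y": 0.4, "z": 0.27, "yaw": 0, "claw": 0}, {"x": -0.05, "y": 0.4, "z": 0.27, "yaw": 0, "claw": 0}]'

```text
time: 9.82
tcp_pos: [910.0, 270.6, 241.2]
tcp_rot: [0.677, 1.294, -0.438]
ft_force: [0.3, -0.7, -2.5]
opening: 26.5
```

Request:
carry_out --moves '[{"x": -0.05, "y": 0.4, "z": 0.27, "yaw": 0, "claw": 0}, {"x": -0.05, "y": 0.4, "z": 0.27, "yaw": 0, "claw": 0}]'

```text
time: 10.07
tcp_pos: [923.2, 269.1, 254.9]
tcp_rot: [0.696, 1.252, -0.41]
ft_force: [-1.4, -0.5, -2.3]
opening: 26.9
```

Run:
```python
from h import *
o=r.get_obs();p=o['tcp_pos'];plan(p+150*Xs)
```

```text
tcp [923.2 269.1 254.9] q [ 0.144  1.132  0.183  0.045  1.531 -0.685] 
M [[0.281, 0.635, 0.719], [0.086, 0.73, -0.678], [-0.956, 0.253, 0.15]] 
shift [0.044  0.1183 0.081 ] n 2.4000000000000012 t 10.075
```

Request:
carry_out --moves '[{"x": -0.03, "y": 0.34, "z": 0.31, "yaw": 0, "claw": 0}, {"x": -0.03, "y": 0.34, "z": 0.31, "yaw": 0, "claw": 0}]'

```text
time: 10.32
tcp_pos: [940.3, 251.9, 267.7]
tcp_rot: [0.713, 1.21, -0.385]
ft_force: [-0.4, 1.0, -1.4]
opening: 27.2
```

Request:
carry_out --moves '[{"x": -0.03, "y": 0.34, "z": 0.31, "yaw": 0, "claw": 0}, {"x": -0.03, "y": 0.34, "z": 0.31, "yaw": 0, "claw": 0}]'

```text
time: 10.58
tcp_pos: [954.8, 236.8, 285.1]
tcp_rot: [0.73, 1.168, -0.36]
ft_force: [-0.1, 0.0, -2.0]
opening: 26.9
```

Request:
carry_out --moves '[{"x": -0.03, "y": 0.34, "z": 0.31, "yaw": 0, "claw": 0}, {"x": -0.03, "y": 0.34, "z": 0.31, "yaw": 0, "claw": 0}]'

```text
time: 10.82
tcp_pos: [967.0, 223.3, 306.4]
tcp_rot: [0.745, 1.125, -0.336]
ft_force: [0.3, 0.1, -2.6]
opening: 26.7
```

Run:
```python
from h import *
o=r.get_obs();p=o['tcp_pos'];plan(p+150*Xs);print(-Zr)
```

```text
tcp [967.  223.3 306.4] q [ 0.08   1.091  0.184  0.085  1.429 -0.746] 
M [[0.415, 0.593, 0.69], [0.118, 0.717, -0.687], [-0.902, 0.366, 0.227]] 
shift [0.0646 0.1118 0.0763] n 2.400000000000001 t 10.825
[ 0.48599987  0.11749098 -0.8660254 ]
```

Request:
carry_out --moves '[{"x": -0.03, "y": 0.25, "z": 0.36, "yaw": 0, "claw": 0}, {"x": -0.03, "y": 0.25, "z": 0.36, "yaw": 0, "claw": 0}]'

```text
time: 11.08
tcp_pos: [981.7, 185.8, 329.6]
tcp_rot: [0.758, 1.082, -0.315]
ft_force: [-0.3, -0.6, -1.6]
opening: 27.0
```

Request:
carry_out --moves '[{"x": -0.003, "y": 0.025, "z": 0.036, "yaw": 0, "claw": 0}, {"x": -0.003, "y": 0.025, "z": 0.036, "yaw": 0, "claw": 0}]'

```text
time: 11.32
tcp_pos: [989.1, 170.8, 342.0]
tcp_rot: [0.766, 1.056, -0.305]
ft_force: [0.3, -0.0, -0.9]
opening: 26.7
```

Run:
```python
from h import *
o=r.get_obs();p=o['tcp_pos'];plan(KN+176*Zr);print(-Zr)
M=R.from_rotvec(o['tcp_rot']).as_matrix()
print('angle err',np.degrees(np.arccos(-M[:,0]@Zr)),'comp about Ys,Xp',-M[:,0]@Xp,-M[:,0]@Ys)
print('tool y in (Ys,Xp):',np.degrees(np.arctan2(M[:,1]@Xp,M[:,1]@Ys)))
im=r.camera('side');cv2.imwrite('pics/s5.png',im[:,:,::-1])
```

```text
tcp [989.1 170.8 342. ] q [ 0.015  1.062  0.183  0.121  1.389 -0.804] 
M [[0.482, 0.569, 0.667], [0.126, 0.708, -0.695], [-0.867, 0.419, 0.269]] 
shift [-0.2669 -0.6461 -0.1387] n 11.40296836228975 t 11.325
[ 0.48599987  0.11749098 -0.8660254 ]
angle err 0.5558438279793739 comp about Ys,Xp 0.002688438831565998 -0.0093211942031146
tool y in (Ys,Xp): 56.33324819530804
```

View pics/s5.png

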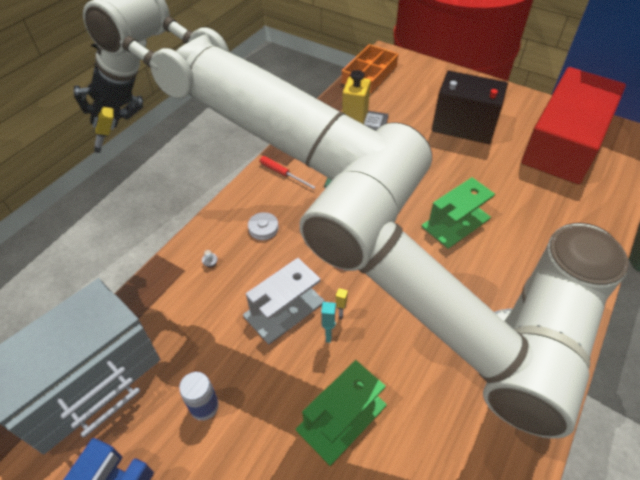

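Run:
```python
from h import *
plan(KN+250*Zr+[0,0,10])
```

```text
tcp [988.6 172.5 340.9] q [ 0.016  1.062  0.184  0.122  1.39  -0.803] 
M [[0.48, 0.569, 0.668], [0.127, 0.709, -0.694], [-0.868, 0.418, 0.268]] 
shift [-0.3498 -0.6422 -0.1363] n 11.902334284794161 t 11.375
```

Request:
carry_out --moves '[{"x": -0.029, "y": -0.053, "z": -0.011, "yaw": 0, "claw": 0}, {"x": -0.058, "y": -0.107, "z": -0.023, "yaw": 0, "claw": 0}, {"x": -0.087, "y": -0.16, "z": -0.034, "yaw": 0.1, "claw": 0}, {"x": -0.116, "y": -0.214, "z": -0.045, "yaw": 0.2, "claw": 0}, {"x": -0.145, "y": -0.268, "z": -0.057, "yaw": 0.3, "claw": 0}, {"x": -0.174, "y": -0.321, "z": -0.068, "yaw": 0.4, "claw": 0}, {"x": -0.203, "y": -0.375, "z": -0.08, "yaw": 0.5, "claw": 0}, {"x": -0.233, "y": -0.428, "z": -0.091, "yaw": 0.6, "claw": 0}]'

```text
time: 12.38
tcp_pos: [605.6, -74.6, 339.5]
tcp_rot: [1.301, 0.972, -0.637]
ft_force: [-0.0, -0.2, -1.1]
opening: 27.1
```

```bash
cat >> h.py <<'E'
def tilt():
    M=R.from_rotvec(r.get_obs()['tcp_rot']).as_matrix()
    print('tilt comps (Xp,Ys)',np.round([-M[:,0]@Xp,-M[:,0]@Ys],4),'yaw in(Ys->Xp)',np.degrees(np.arctan2(M[:,1]@Xp,M[:,1]@Ys)))
E
python3 - <<'E'
from h import *
plan(KN+250*Zr+[0,0,10]);tilt()
E
```

```text
tcp [605.6 -74.6 339.5] q [-0.499 -0.152  1.775  0.383  1.154 -0.817] 
M [[0.48, 0.847, 0.229], [0.128, 0.191, -0.973], [-0.868, 0.496, -0.016]] 
shift [-0.136  -0.2342  0.0984] n 4.610758586080646 t 12.375
tilt comps (Xp,Ys) [ 0.0043 -0.0114] yaw in(Ys->Xp) 90.75216072985724
```

Request:
carry_out --moves '[{"x": -0.03, "y": -0.05, "z": 0.02, "yaw": 0.05, "claw": 0}, {"x": -0.06, "y": -0.1, "z": 0.042, "yaw": 0.1, "claw": 0}, {"x": -0.09, "y": -0.15, "z": 0.063, "yaw": 0.1, "claw": 0}, {"x": -0.12, "y": -0.2, "z": 0.084, "yaw": 0.1, "claw": 0}, {"x": -0.136, "y": -0.234, "z": 0.098, "yaw": 0.1, "claw": 0}, {"x": -0.136, "y": -0.234, "z": 0.098, "yaw": 0.1, "claw": 0}]'

```text
time: 13.12
tcp_pos: [363.4, -233.5, 339.7]
tcp_rot: [1.391, 0.947, -0.697]
ft_force: [0.1, -0.1, -1.7]
opening: 27.0
```

Run:
```python
from h import *
plan(KN+170*Zr);tilt()
o=r.get_obs();T=pose('wrist',o);im=r.camera('wrist');np.save('W6.npy',im);np.save('T6.npy',T);cv2.imwrite('pics/w6.png',im[:,:,::-1])
print(proj('wrist',KN,T))
```

```text
tcp [ 363.4 -233.5  339.7] q [-1.249 -0.528  2.058  0.518  1.573 -1.36 ] 
M [[0.48, 0.866, 0.139], [0.125, 0.089, -0.988], [-0.868, 0.492, -0.065]] 
shift [ 0.0893 -0.0033  0.0004] n 1.4304107300955784 t 13.125
tilt comps (Xp,Ys) [ 0.0047 -0.0085] yaw in(Ys->Xp) 96.70093902281576
[[316.91025699 195.22009394]]
```

View pics/w6.png

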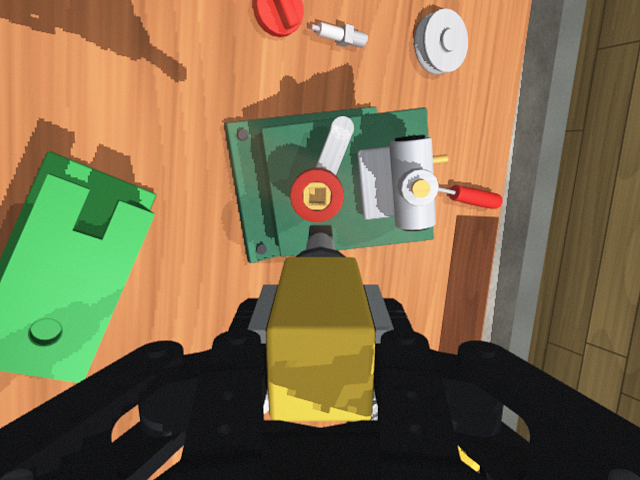

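Run:
```python
from h import *
im=np.load('W6.npy');T=np.load('T6.npy')
crop(im,(280,160,360,270),7,'w6k.png')
o=r.get_obs();M=R.from_rotvec(o['tcp_rot']).as_matrix()
for L in(90,95):
  for d in (72,):
    print(L,proj('wrist',[o['tcp_pos']+M@np.array([L,a,b]) for a,b in((-6.35,-6.35),(6.35,-6.35),(0,0))],T)*1)
    print(L,(proj('wrist',[o['tcp_pos']+M@np.array([L,a,b]) for a,b in((-6.35,-6.35),(6.35,-6.35),(0,0))],T)-[280,160])*7)
```

```text
90 [[309.5000042  229.3087286 ]
 [331.97632503 229.27948554]
 [320.75229871 240.11349145]]
90 [[206.50002941 485.16110022]
 [363.83427518 484.95639878]
 [285.26609099 560.79444014]]
95 [[309.72114965 227.17445786]
 [331.75407402 227.14562379]
 [320.75148137 237.78178013]]
95 [[208.04804758 470.22120503]
 [362.27851817 470.01936651]
 [285.26036958 544.47246091]]
```

View pics/w6k.png

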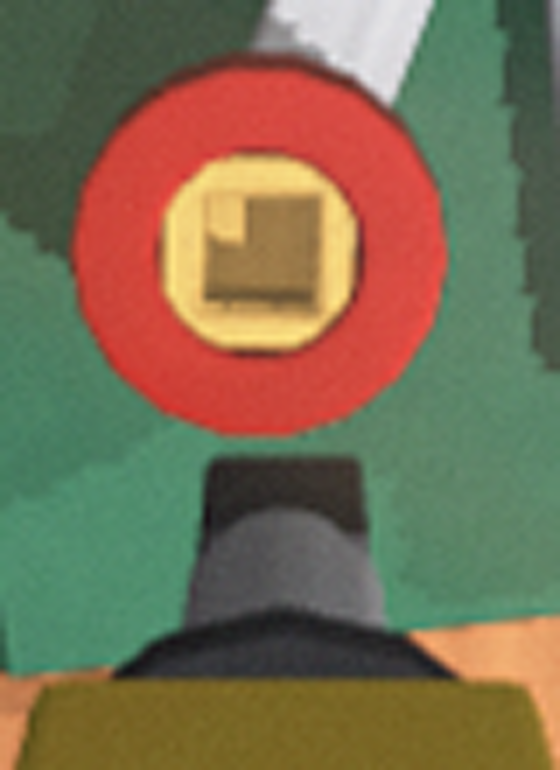

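Run:
```python
from h import *
T=np.load('T6.npy');o=r.get_obs();M=R.from_rotvec(o['tcp_rot']).as_matrix()
print('depth',((KN-T[:3,3])@T[:3,:3]))
T1=np.load('T1.npy')
P=tri(ray('wrist',317.2,195.7,T),ray('wrist',312.6,262.6,T1),ray('side',305+592/8,140+340/8));print(P)
P2=tri(ray('wrist',317.2,195.7,T),ray('wrist',312.6,262.6,T1));print(P2)
for Q in(KN,P,P2):print('in tool',M.T@(Q-o['tcp_pos']))
```

```text
depth [ -3.1547736  -38.81352681 405.36348933]
[ 486.24087169 -203.47815561  112.91918757]
[ 486.72089704 -203.49263414  112.78792532]
in tool [258.93733348  -3.65683276   2.95228252]
in tool [259.20102431  -3.7076926    3.36408652]
in tool [259.54370344  -3.35812484   3.45484525]
```

Request:
carry_out --moves '[{"x": 0.05, "y": -0.0036, "z": 0.0052, "yaw": 0.0, "claw": 0}, {"x": 0.1, "y": -0.0036, "z": 0.0052, "yaw": 0.0, "claw": 0}, {"x": 0.135, "y": -0.0036, "z": 0.0052, "yaw": 0.0, "claw": 0}, {"x": 0.15, "y": -0.0036, "z": 0.0052, "yaw": 0.0, "claw": 0}, {"x": 0.15, "y": -0.0036, "z": 0.0052, "yaw": 0.0, "claw": 0}]'

```text
time: 13.8
tcp_pos: [434.9, -216.5, 206.5]
tcp_rot: [1.39, 0.953, -0.691]
ft_force: [-0.3, -0.1, -2.3]
opening: 26.8
```

Run:
```python
from h import *
plan(KN+92*Zr);tilt()
o=r.get_obs();T=pose('wrist',o);im=r.camera('wrist');np.save('W7.npy',im);np.save('T7.npy',T)
crop(im,(240,140,400,280),5,'w7k.png')
im=r.camera('side');crop(im,(300,100,440,220),5,'s7.png')
M=R.from_rotvec(o['tcp_rot']).as_matrix();print(M.T@(np.array([486.4,-203.5,112.9])-o['tcp_pos']),o['ft_force'])
```

```text
tcp [ 434.9 -216.5  206.5] q [-1.042 -0.308  2.168  0.542  1.19  -1.353] 
M [[0.479, 0.866, 0.145], [0.13, 0.094, -0.987], [-0.868, 0.491, -0.068]] 
shift [ 0.0153 -0.0009 -0.0007] n 0.2448299874835067 t 13.8
tilt comps (Xp,Ys) [ 0.0046 -0.0143] yaw in(Ys->Xp) 96.46291463595804
[107.60179541  -0.22537209   0.99556454] [-0.31957864 -0.06298762 -2.34578128]
```

View pics/w7k.png

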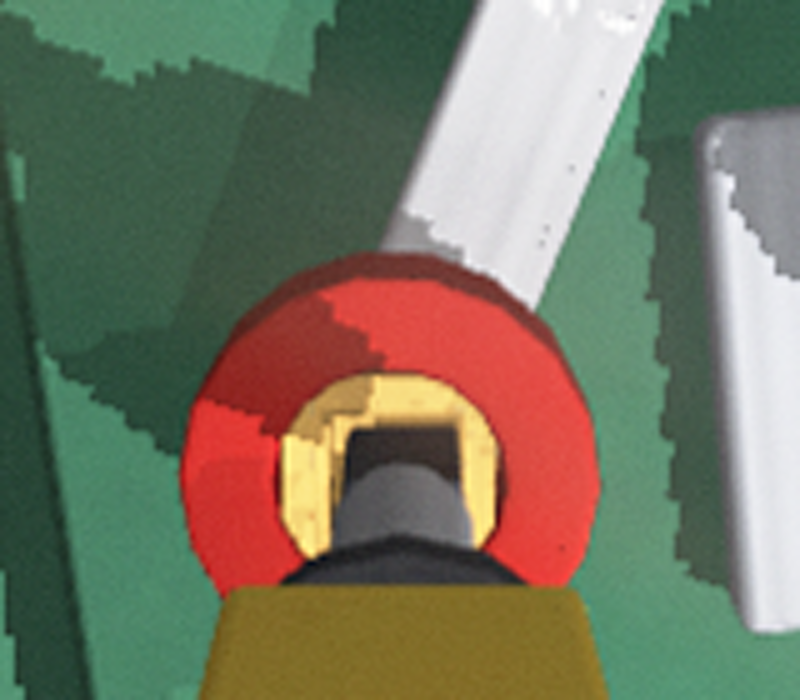

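View pics/s7.png

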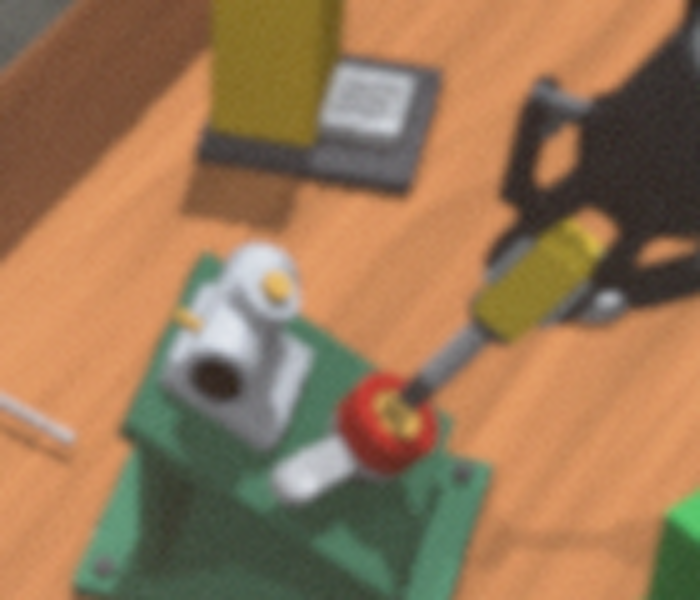

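Run:
```python
from h import *
T=np.load('T7.npy');o=r.get_obs();M=R.from_rotvec(o['tcp_rot']).as_matrix();p=o['tcp_pos']
w=lambda a:p+M@np.array(a,float)
for L in(90,92,94):print(L,proj('wrist',[w([L,0,-1.9-6.35]),w([L,0,-1.9])],T))
# recess from pixel at tool depth 107.6 plane
for d in(105,107.6,110):
  Q=onplane('wrist',318.2,236.8,T,w([d,0,0]),M[:,0]);print(d,M.T@(Q-p))
# rim radius check: rim dia px (598-183)/5=83 -> depth
print(424*52/83)
print('cam depth of pt',(w([107.6,-1,1])-T[:3,3])@T[:3,2])
```

```text
90 [[320.13318137 232.29040813]
 [320.13001642 243.1897232 ]]
92 [[320.14108135 231.41443112]
 [320.13788863 242.2323893 ]]
94 [[320.14885502 230.55245994]
 [320.14563581 241.29025995]]
105 [105.          -1.18926195  -1.62931943]
107.6 [107.6         -1.20712711  -0.93548651]
110 [110.          -1.22361803  -0.29502535]
265.6385542168675
cam depth of pt 257.3728360548493
```

```bash
cat >> h.py <<'E'
TC=r.camera_info('wrist')['tool_from_camera']
def rec(u,v,d):
    return onplane('wrist',u,v,TC,np.array([d,0,0.]),np.array([1.,0,0]))
E
python3 - <<'E'
from h import *
print(proj('wrist',[[92,0,-1.9-6.35],[90,0,-1.9-6.35]],TC))
for d in(105,107.6,110,114):print(rec(318.2,236.8,d))
plan(KN);o=r.get_obs();M=R.from_rotvec(o['tcp_rot']).as_matrix();print(M.T@(np.array([486.4,-203.5,112.9])-o['tcp_pos']),o['qd'],o['ft_force'])
E
```

```text
[[318.6370672  227.03879061]
 [318.6225311  227.88879604]]
[105.          -0.32146259   1.02213316]
[107.6         -0.33522747   1.72726323]
[110.          -0.34793351   2.37815253]
[114.          -0.36911025   3.46296802]
tcp [ 434.9 -218.4  208.4] q [-1.044 -0.31   2.166  0.542  1.191 -1.353] 
M [[0.481, 0.865, 0.143], [0.127, 0.093, -0.988], [-0.868, 0.493, -0.065]] 
shift [ 0.1091 -0.0012 -0.0016] n 1.7463947934171318 t 13.9
[109.48507101  -1.11006546  -1.16551568] [-0.01903908 -0.01335739 -0.00761169  0.00118545 -0.00191944 -0.0009798 ] [ 0.75715    -1.04686324 -2.19234653]
```

Run:
```python
from h import *
im=r.camera('wrist');o=r.get_obs();print(o['tcp_pos'],o['tcp_rot']);im=r.camera('wrist')
crop(im,(270,190,370,260),8,'w8k.png')
o=r.get_obs();print(o['tcp_pos'],o['tcp_rot'])
```

```text
[ 434.7983148  -218.97181366  208.73266601] [ 1.38826987  0.9472116  -0.69329874]
[ 434.63313107 -219.33177037  208.83898433] [ 1.38842209  0.94651668 -0.69386212]
```

View pics/w8k.png

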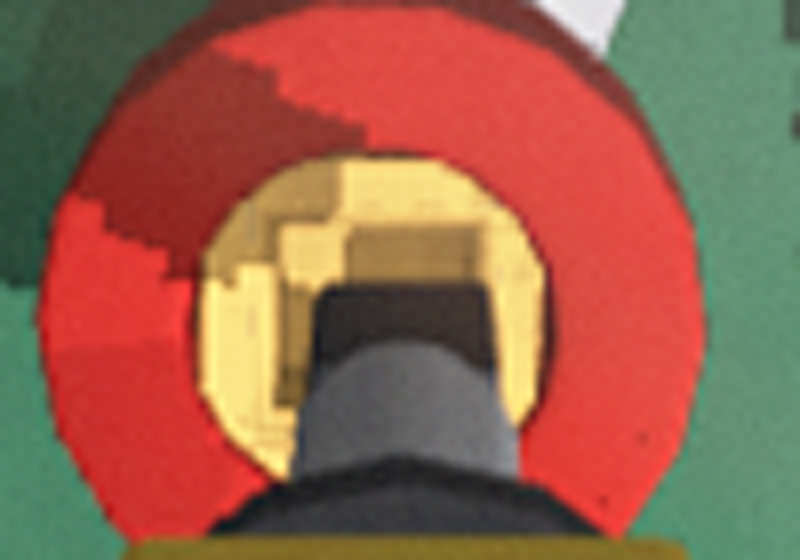

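Run:
```python
from h import *
for d in(105,107,109,111):print(rec(317.2,230.8,d)-[92,0,0])
f=lambda u,v,d:rec(u,v,d)
print('tip topedge', f(270+403/8,190+285/8,92))
print(f(270+317/8,225.6,92)-f(270+490/8,225.6,92))
print('rim dia',f(270+38/8,231,107)-f(270+705/8,231,107))
o=r.get_obs();M=R.from_rotvec(o['tcp_rot']).as_matrix();print(M.T@(np.array([486.4,-203.5,112.9])-o['tcp_pos']))
tilt()
```

```text
[13.         -0.92000905 -2.71576798]
[15.         -0.93543626 -2.20359121]
[17.         -0.95086348 -1.69141445]
[19.         -0.9662907  -1.17923768]
tip topedge [92.          0.98672685 -9.07825201]
[ 0.00000000e+00 -1.22754859e+01  7.43908921e-03]
rim dia [ 0.00000000e+00 -5.05313933e+01  3.09698166e-02]
[110.1304732   -1.06945592  -2.20851124]
tilt comps (Xp,Ys) [ 0.0033 -0.0083] yaw in(Ys->Xp) 96.49604818784611
```

Request:
carry_out --moves '[{"x": 0.008, "y": -0.002, "z": 0.0008, "yaw": 0.0, "claw": 0}, {"x": 0.015, "y": -0.002, "z": 0.0008, "yaw": 0.0, "claw": 0}, {"x": 0.02, "y": -0.002, "z": 0.0008, "yaw": 0.0, "claw": 0}, {"x": 0.024, "y": -0.002, "z": 0.0008, "yaw": 0.0, "claw": 0}]'

```text
time: 14.5
tcp_pos: [444.6, -217.1, 186.5]
tcp_rot: [1.389, 0.947, -0.694]
ft_force: [-0.2, 0.1, -1.1]
opening: 27.0
```

Run:
```python
from h import *
o=r.get_obs();print(o['tcp_pos'],o['ft_force'])
im=r.camera('wrist')
crop(im,(270,190,370,260),8,'w9k.png')
o=r.get_obs();print(o['tcp_pos'],o['ft_force'])
M=R.from_rotvec(o['tcp_rot']).as_matrix();print(M.T@(np.array([486.4,-203.5,112.9])-o['tcp_pos']),M.T@o['ft_force']);tilt()
```

```text
[ 444.64993407 -217.12609202  186.49106416] [-0.17883441  0.11638884 -1.14277843]
[ 444.6122328  -216.88396313  186.11348705] [-0.51264283  0.81435078 -2.15142156]
[85.30696981  1.31447385 -2.56041069] [ 1.72292075 -1.42856417 -0.73846672]
tilt comps (Xp,Ys) [ 0.0036 -0.0093] yaw in(Ys->Xp) 96.52322065175088
```

View pics/w9k.png

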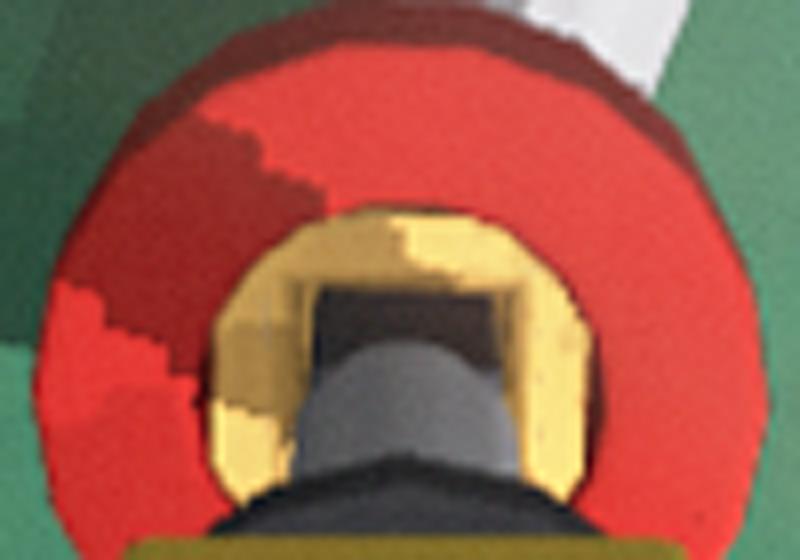

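Request:
carry_out --moves '[{"x": 0.004, "y": 0, "z": 0, "yaw": 0.0, "claw": 0}, {"x": 0.007, "y": 0, "z": 0, "yaw": 0.0, "claw": 0}, {"x": 0.01, "y": 0, "z": 0, "yaw": 0.0, "claw": 0}, {"x": 0.01, "y": 0, "z": 0, "yaw": 0.0, "claw": 0}]'

```text
time: 15.05
tcp_pos: [449.1, -216.3, 179.0]
tcp_rot: [1.386, 0.949, -0.694]
ft_force: [-12.2, 1.3, 12.2]
opening: 26.7
```

Run:
```python
from h import *
o=r.get_obs();print(o['tcp_pos'],o['ft_force'])
M=R.from_rotvec(o['tcp_rot']).as_matrix();print(M.T@(np.array([486.4,-203.5,112.9])-o['tcp_pos']),M.T@o['ft_force'],M.T@o['torque']);tilt();print(o['q'])
```

```text
[ 449.144097   -216.27696323  178.95799394] [-12.17516307   1.25041001  12.15544727]
[76.840264    0.97235357 -3.08869183] [-16.23972414  -4.4411317   -3.75509365] [-0.00389617  0.95119681 -1.48698442]
tilt comps (Xp,Ys) [ 0.0049 -0.0092] yaw in(Ys->Xp) 96.3771118476889
[-1.00735629 -0.23991629  2.17278985  0.55687293  1.10618372 -1.36462455]
```

Request:
carry_out --moves '[{"x": 0.0, "y": -0.0003, "z": 0, "yaw": 0.13, "claw": 0}, {"x": 0.0, "y": -0.0006, "z": -0.0002, "yaw": 0.26, "claw": 0}, {"x": 0.0, "y": -0.0009, "z": -0.0004, "yaw": 0.4, "claw": 0}, {"x": 0.0, "y": -0.0011, "z": -0.0006, "yaw": 0.54, "claw": 0}, {"x": 0.0, "y": -0.0013, "z": -0.0008, "yaw": 0.67, "claw": 0}, {"x": 0.0, "y": -0.0015, "z": -0.001, "yaw": 0.8, "claw": 0}]'

```text
time: 15.8
tcp_pos: [447.5, -215.9, 178.4]
tcp_rot: [2.075, 0.683, -1.147]
ft_force: [-4.3, -0.8, -1.2]
opening: 26.7
```

```bash
cat >> h.py <<'E'
def st():
    o=r.get_obs();M=R.from_rotvec(o['tcp_rot']).as_matrix();print(o['time'],'rec in tool',M.T@(np.array([486.4,-203.5,112.9])-o['tcp_pos']),'F',M.T@o['ft_force'],'Tq',M.T@o['torque']);tilt();print(o['q'])
E
python3 - <<'E'
from h import *
st()
im=r.camera('wrist');cv2.imwrite('pics/w10.png',im[:,:,::-1])
E
```

```text
15.8 rec in tool [ 7.70621111e+01  6.12444504e-02 -3.75420452e+00] F [-1.07111881 -2.86770606  3.29612066] Tq [-0.17814016 -0.70824571 -0.49647125]
tilt comps (Xp,Ys) [ 0.006  -0.0083] yaw in(Ys->Xp) 142.40483656404496
[-1.0096291  -0.24425407  2.17721217  0.55574394  1.10652903 -0.56281432]
```

View pics/w10.png

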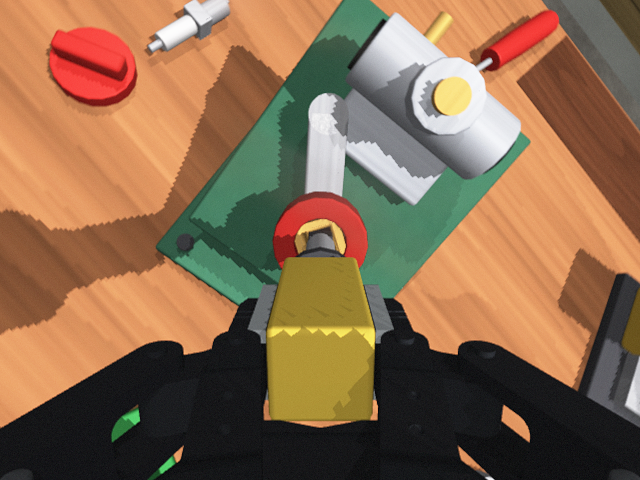

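Request:
carry_out --moves '[{"x": 0.001, "y": -0.0002, "z": 0, "yaw": 0.12, "claw": 0}, {"x": 0.001, "y": -0.0004, "z": -0.0002, "yaw": 0.24, "claw": 0}, {"x": 0.001, "y": -0.0006, "z": -0.0004, "yaw": 0.36, "claw": 0}, {"x": 0.001, "y": -0.0008, "z": -0.0006, "yaw": 0.46, "claw": 0}]'

```text
time: 16.35
tcp_pos: [447.3, -215.2, 178.2]
tcp_rot: [2.451, 0.443, -1.408]
ft_force: [-9.1, 0.5, 6.8]
opening: 26.9
```

Run:
```python
from h import *
st()
im=r.camera('wrist');cv2.imwrite('pics/w11.png',im[:,:,::-1])
```

```text
16.35 rec in tool [76.95872857 -0.9382218  -3.44789253] F [-10.2123805   -3.48655857   3.57434721] Tq [-0.13175919 -1.1445902  -0.87800875]
tilt comps (Xp,Ys) [ 0.0073 -0.0081] yaw in(Ys->Xp) 168.96084279464156
[-1.00813276 -0.24569965  2.17818792  0.55399281  1.10606477 -0.09703984]
```

View pics/w11.png

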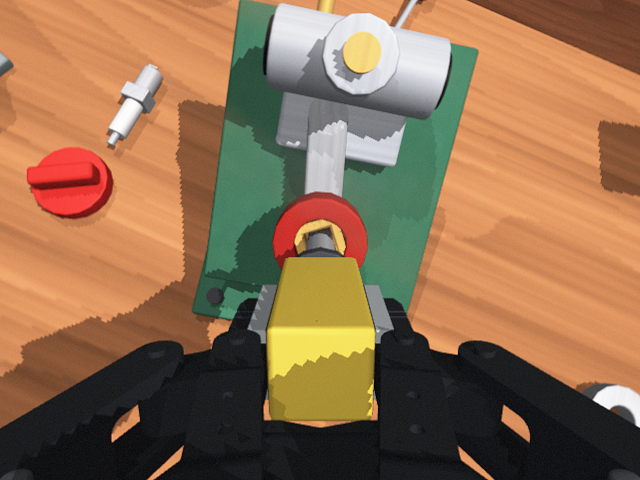

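Request:
carry_out --moves '[{"x": 0.001, "y": -0.0002, "z": 0, "yaw": 0.1, "claw": 0}, {"x": 0.001, "y": -0.0003, "z": 0.0, "yaw": 0.2, "claw": 0}, {"x": 0.001, "y": -0.0003, "z": 0.0, "yaw": 0.26, "claw": 0}]'

```text
time: 16.77
tcp_pos: [447.2, -214.8, 178.2]
tcp_rot: [2.65, 0.275, -1.555]
ft_force: [-10.4, 1.5, 8.2]
opening: 26.7
```

Run:
```python
from h import *
st()
```

```text
16.775 rec in tool [76.91233777 -1.3475735  -3.22630702] F [-11.8405351   -3.73850723   4.70611587] Tq [-0.61736266 -1.25454817 -0.90056621]
tilt comps (Xp,Ys) [ 0.0088 -0.009 ] yaw in(Ys->Xp) -176.1144370402321
[-1.00697143 -0.24548156  2.17760763  0.55229521  1.10682963  0.16537625]
```

Request:
carry_out --moves '[{"x": 0.001, "y": 0, "z": 0, "yaw": 0.07, "claw": 0}, {"x": 0.001, "y": 0, "z": 0.0, "yaw": 0.12, "claw": 0}, {"x": 0.001, "y": 0, "z": 0.0, "yaw": 0.12, "claw": 0}, {"x": 0.001, "y": 0, "z": 0.0, "yaw": 0.12, "claw": 0}]'

```text
time: 17.27
tcp_pos: [447.3, -214.7, 178.3]
tcp_rot: [-2.662, -0.187, 1.577]
ft_force: [-9.9, 1.7, 9.4]
opening: 27.1
```

Run:
```python
from h import *
st()
im=r.camera('wrist');crop(im,(220,60,420,260),4,'w12.png')
```

```text
17.275 rec in tool [76.91878542 -1.47749883 -3.04179128] F [-12.67543238  -3.41411434   4.14273656] Tq [-0.58678658 -1.34001657 -0.84041576]
tilt comps (Xp,Ys) [ 0.0102 -0.01  ] yaw in(Ys->Xp) -169.54327598389438
[-1.00585311 -0.24456845  2.17625846  0.55071664  1.10777881  0.28194246]
```

View pics/w12.png

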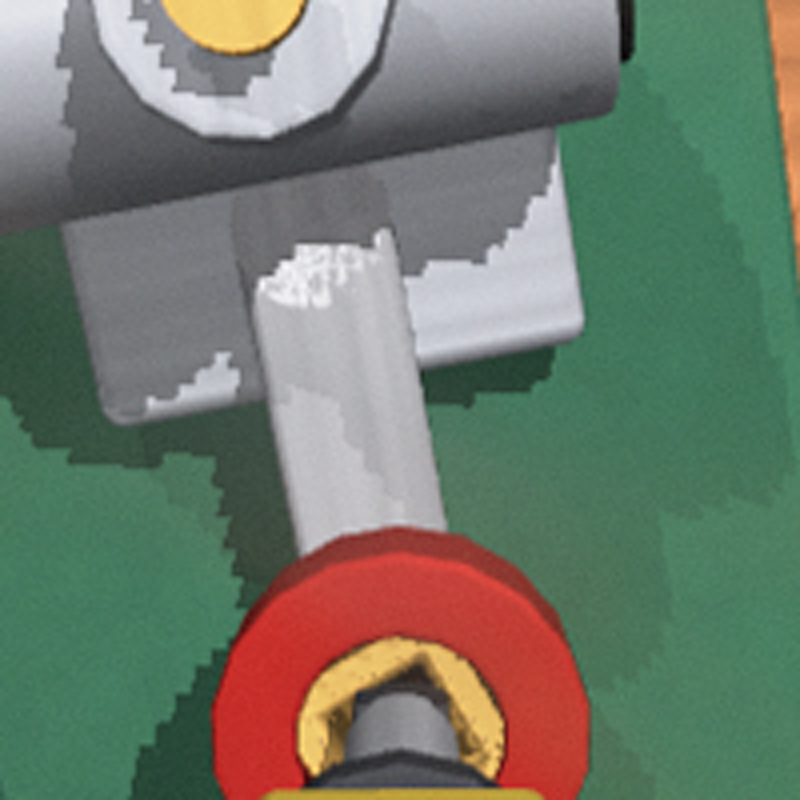

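Run:
```python
from h import *
im=r.camera('side');crop(im,(310,130,430,220),6,'s12.png')
im=r.camera('wrist');crop(im,(285,210,355,262),11,'w13.png')
print(proj('side',[KN,KN+81*Zr-15*Zr,KN+60*Zr,KN+6*Zr]))
st()
```

```text
[[378.76262105 182.34203256]
 [393.3307908  168.84644336]
 [391.95907473 170.11716692]
 [380.04113842 181.15764595]]
17.425 rec in tool [76.91835533 -1.49235868 -3.03262189] F [-12.43946008  -3.31040463   5.83524411] Tq [-0.55715848 -1.33801238 -0.81270207]
tilt comps (Xp,Ys) [ 0.0102 -0.01  ] yaw in(Ys->Xp) -169.54099459314963
[-1.00586712 -0.24454637  2.17624513  0.55074486  1.10775775  0.28195355]
```

View pics/s12.png

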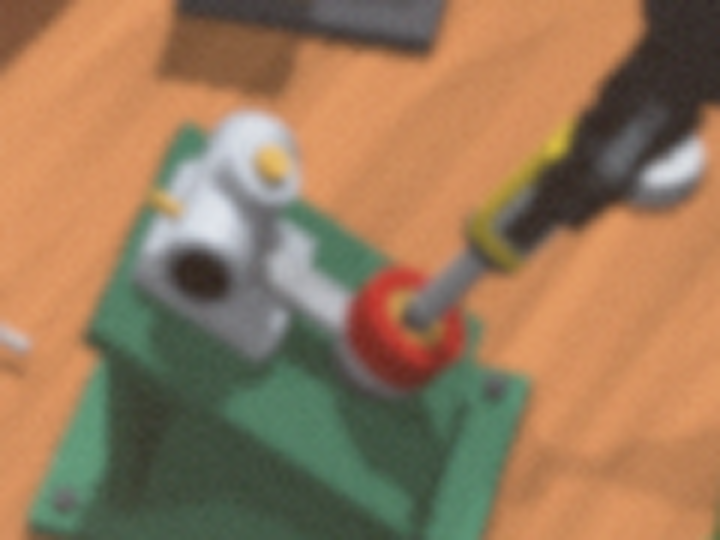

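View pics/w13.png

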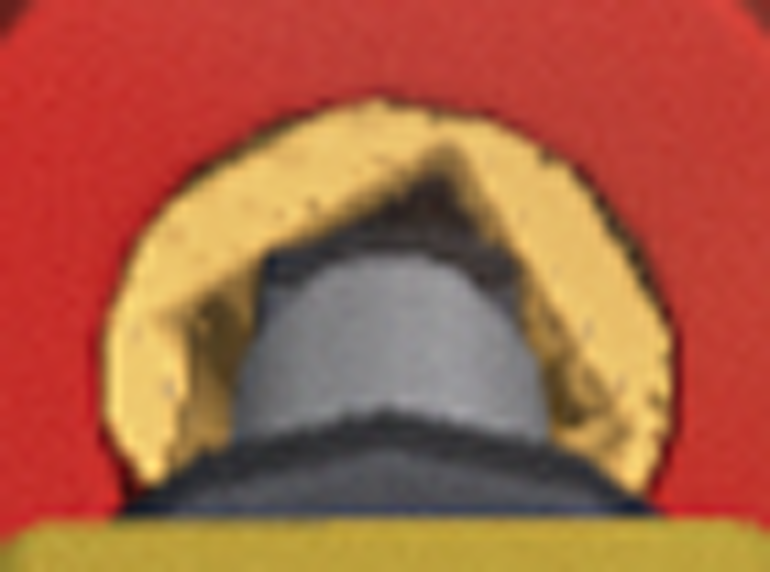

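Run:
```python
from h import *
T6=np.load('T6.npy');T1=np.load('T1.npy')
o=r.get_obs();Tn=pose('wrist',o)
C=np.array([486.4,-203.5,112.9])
for h in(10,15,20,25,30):
    P0=C-h*Zr
    out=[]
    for (u,v,T) in((342,126,T6),(378,291,T1),(298,121,Tn)):
        Q=onplane('wrist',u,v,T,P0,Zr)-P0;out.append((round(np.hypot(Q@Xp,Q@Ys),1),round(np.degrees(np.arctan2(Q@Xp,Q@Ys)),1)))
    print(h,out)
```

```text
10 [(np.float64(68.6), np.float64(26.7)), (np.float64(63.3), np.float64(28.7)), (np.float64(64.5), np.float64(91.0))]
15 [(np.float64(68.7), np.float64(26.9)), (np.float64(63.5), np.float64(28.0)), (np.float64(64.5), np.float64(90.7))]
20 [(np.float64(68.7), np.float64(27.1)), (np.float64(63.6), np.float64(27.3)), (np.float64(64.5), np.float64(90.4))]
25 [(np.float64(68.8), np.float64(27.2)), (np.float64(63.7), np.float64(26.6)), (np.float64(64.5), np.float64(90.2))]
30 [(np.float64(68.9), np.float64(27.4)), (np.float64(63.9), np.float64(26.0)), (np.float64(64.5), np.float64(89.9))]
```

The arm went from 27° to 90.5° in the plate's plane, about 1.11 rad, so it is at the stop with the key home. I'll ease the twist and draw the key out.

Request:
carry_out --moves '[{"x": 0, "y": 0, "z": 0, "yaw": -0.13, "claw": 0}, {"x": -0.001, "y": 0.0003, "z": 0.0, "yaw": -0.26, "claw": 0}, {"x": -0.001, "y": 0.0006, "z": 0.0, "yaw": -0.38, "claw": 0}, {"x": -0.001, "y": 0.0008, "z": 0.0, "yaw": -0.38, "claw": 0}]'

```text
time: 17.92
tcp_pos: [446.9, -215.2, 178.3]
tcp_rot: [2.446, 0.449, -1.41]
ft_force: [6.2, 0.4, -8.5]
opening: 26.8
```

Run:
```python
from h import *
st()
im=r.camera('wrist');crop(im,(240,100,380,262),4,'w14.png')
```

```text
17.925 rec in tool [77.17616735 -0.5382142  -3.93754281] F [10.41795469  1.41141699 -0.86557863] Tq [-0.08256099 -0.21980553  0.47143072]
tilt comps (Xp,Ys) [ 0.0102 -0.0106] yaw in(Ys->Xp) 168.72228117210824
[-1.00778406 -0.24395732  2.1758194   0.55089953  1.10918206 -0.09924421]
```

View pics/w14.png

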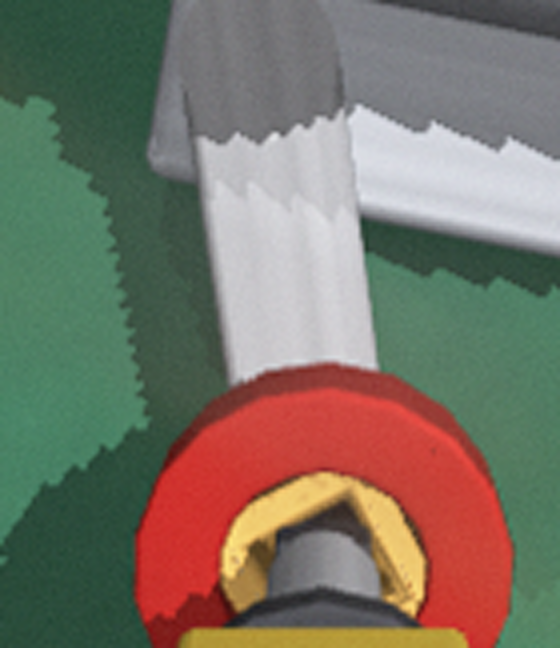

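Request:
carry_out --moves '[{"x": 0, "y": -0.0003, "z": 0, "yaw": 0.13, "claw": 0}, {"x": 0.001, "y": -0.0006, "z": 0.0, "yaw": 0.26, "claw": 0}, {"x": 0.001, "y": -0.0008, "z": 0.0, "yaw": 0.39, "claw": 0}, {"x": 0.001, "y": -0.0008, "z": 0.0, "yaw": 0.42, "claw": 0}, {"x": 0.0005, "y": -0.0008, "z": 0.0, "yaw": 0.42, "claw": 0}]'

```text
time: 18.6
tcp_pos: [446.9, -214.5, 178.2]
tcp_rot: [-2.631, -0.154, 1.564]
ft_force: [-1.3, 0.5, -0.6]
opening: 26.7
```

Run:
```python
from h import *
st()
im=r.camera('wrist');crop(im,(220,60,420,260),4,'w15.png')
```

```text
18.6 rec in tool [77.05243536 -1.35527091 -3.38882323] F [-0.077559   -0.48612756  1.45229418] Tq [-0.25328001 -0.53625377 -0.11480556]
tilt comps (Xp,Ys) [ 0.0101 -0.0105] yaw in(Ys->Xp) -167.22881250935544
[-1.00678427 -0.24550733  2.17717019  0.55094554  1.10881376  0.32143165]
```

View pics/w15.png

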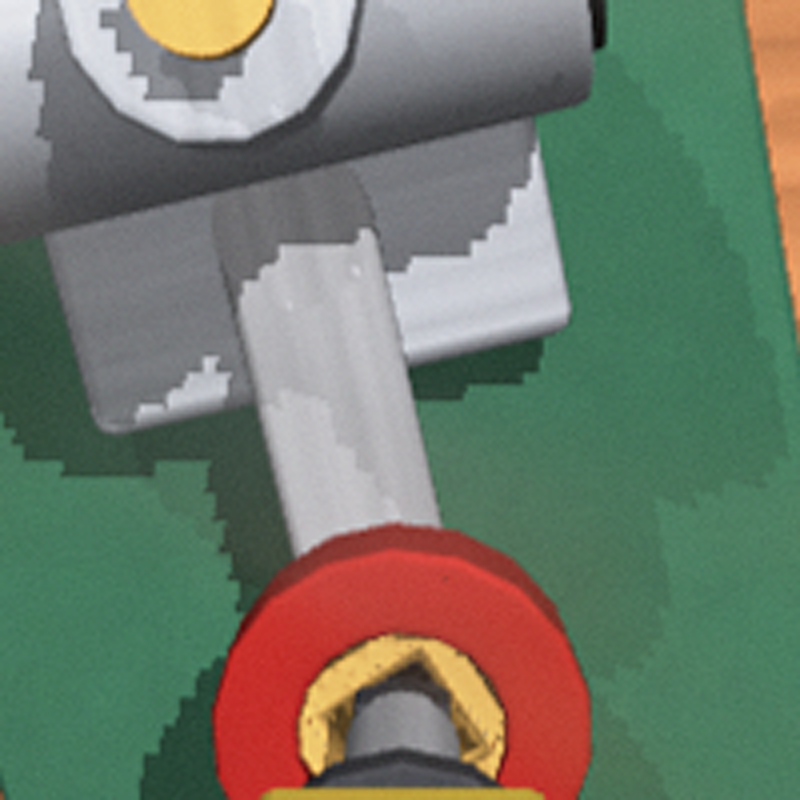

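Request:
carry_out --moves '[{"x": -0.003, "y": 0, "z": 0, "yaw": 0.03, "claw": 0}, {"x": -0.006, "y": 0, "z": 0.0, "yaw": 0.03, "claw": 0}, {"x": -0.01, "y": 0, "z": 0.0, "yaw": 0.03, "claw": 0}]'

```text
time: 19.02
tcp_pos: [441.4, -212.8, 179.2]
tcp_rot: [-2.6, -0.128, 1.552]
ft_force: [37.3, -0.6, -51.1]
opening: 26.5
```

Run:
```python
from h import *
st()
im=r.camera('wrist');crop(im,(220,60,420,260),4,'w16.png')
```

```text
19.025 rec in tool [80.22820195  0.64291725 -7.92763233] F [62.08645356  8.2666025  -8.86067723] Tq [-0.11105627  1.72836156  1.73488276]
tilt comps (Xp,Ys) [ 0.011  -0.0143] yaw in(Ys->Xp) -165.07236713391416
[-1.01712094 -0.26050027  2.18682043  0.54935596  1.12221893  0.35322818]
```

View pics/w16.png

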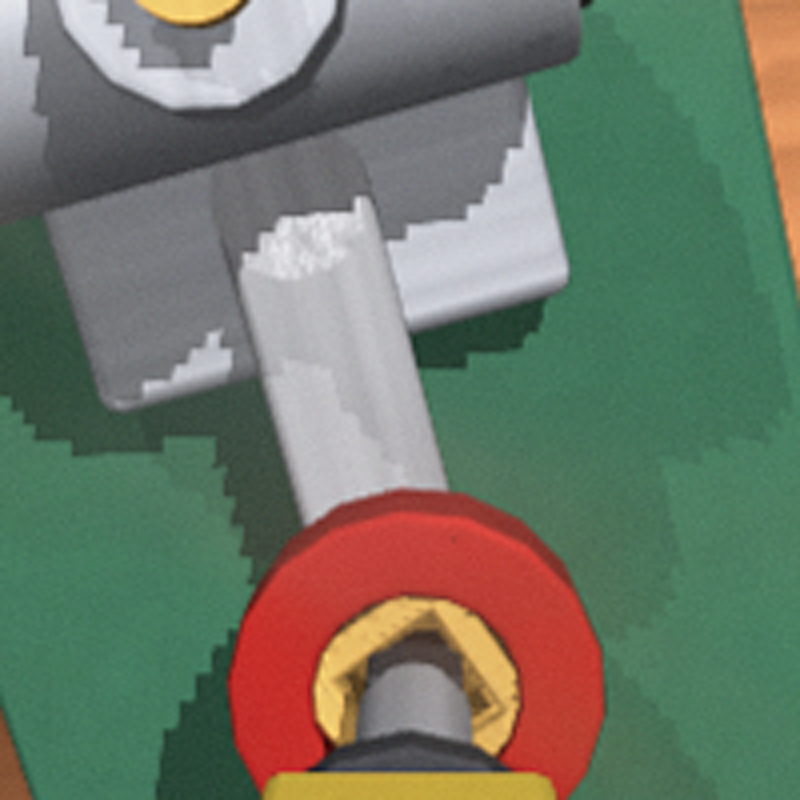

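Request:
carry_out --moves '[{"x": -0.002, "y": 0.002, "z": -0.0045, "yaw": 0.06, "claw": 0}, {"x": -0.005, "y": 0.002, "z": -0.0055, "yaw": 0.14, "claw": 0}, {"x": -0.007, "y": 0.002, "z": -0.006, "yaw": 0.2, "claw": 0}]'

```text
time: 19.45
tcp_pos: [441.7, -212.3, 181.0]
tcp_rot: [-2.432, 0.024, 1.484]
ft_force: [32.1, -1.5, -48.5]
opening: 26.9
```

Run:
```python
from h import *
st()
im=r.camera('wrist');crop(im,(220,60,420,260),4,'w17.png')
```

```text
19.45 rec in tool [81.602121    0.45481076 -7.45687636] F [57.1422087   7.688933   -7.51520416] Tq [-0.22919843  1.43985846  1.95599877]
tilt comps (Xp,Ys) [ 0.0139 -0.0221] yaw in(Ys->Xp) -153.1400084027828
[-1.01561323 -0.25643464  2.17876793  0.54589867  1.13297401  0.56606544]
```

View pics/w17.png

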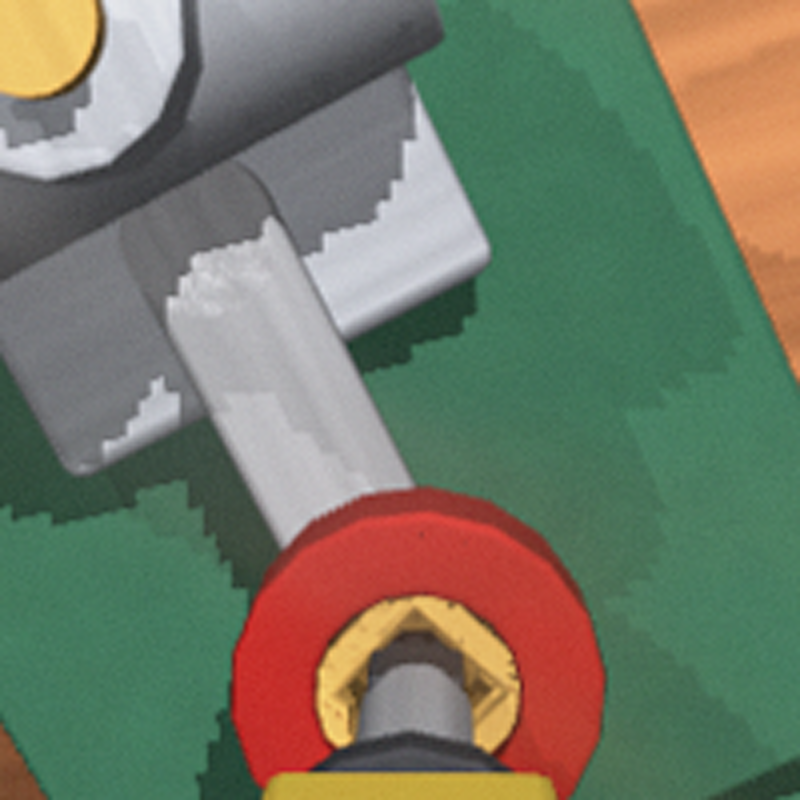

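Request:
carry_out --moves '[{"x": -0.001, "y": 0.0015, "z": -0.002, "yaw": 0.1, "claw": 0}, {"x": -0.002, "y": 0.0018, "z": -0.003, "yaw": 0.22, "claw": 0}, {"x": -0.003, "y": 0.002, "z": -0.003, "yaw": 0.34, "claw": 0}]'

```text
time: 19.88
tcp_pos: [442.8, -212.1, 181.7]
tcp_rot: [-2.147, 0.253, 1.349]
ft_force: [15.0, 5.3, -17.5]
opening: 26.8
```

Run:
```python
from h import *
st()
im=r.camera('wrist');crop(im,(220,60,420,260),4,'w18.png')
```

```text
19.875 rec in tool [81.65954268 -0.72678938 -6.52043326] F [23.03932572 -4.44685394 -2.82113273] Tq [-0.05850582  0.65767717 -1.15437647]
tilt comps (Xp,Ys) [ 0.0115 -0.0289] yaw in(Ys->Xp) -133.05691630795272
[-1.01623488 -0.2503941   2.17337899  0.54942158  1.13927999  0.91416049]
```

View pics/w18.png

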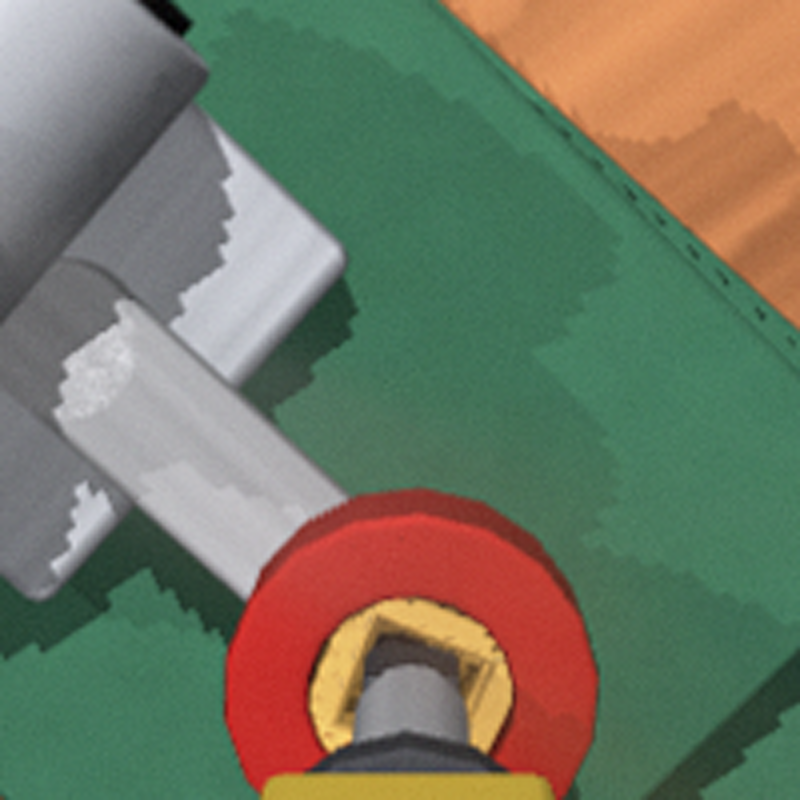

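Request:
carry_out --moves '[{"x": 0.0, "y": 0.0006, "z": -0.001, "yaw": 0.13, "claw": 0}, {"x": 0.0, "y": 0.001, "z": -0.001, "yaw": 0.26, "claw": 0}, {"x": 0, "y": 0.001, "z": -0.001, "yaw": 0.38, "claw": 0}, {"x": 0, "y": 0.001, "z": -0.001, "yaw": 0.38, "claw": 0}]'

```text
time: 20.42
tcp_pos: [444.2, -212.7, 182.2]
tcp_rot: [-1.823, 0.469, 1.185]
ft_force: [5.7, 2.7, -1.7]
opening: 26.4
```

Run:
```python
from h import *
st()
im=r.camera('wrist');crop(im,(220,60,420,260),4,'w19.png')
```

```text
20.425 rec in tool [81.52529731 -1.88317155 -4.37794387] F [ 4.57466649 -4.60816698 -0.53636239] Tq [-0.05712834  0.04705074 -0.97123873]
tilt comps (Xp,Ys) [ 0.0077 -0.0299] yaw in(Ys->Xp) -110.91921624984725
[-1.01665676 -0.2466384   2.17053973  0.55397559  1.13935171  1.29787708]
```

View pics/w19.png

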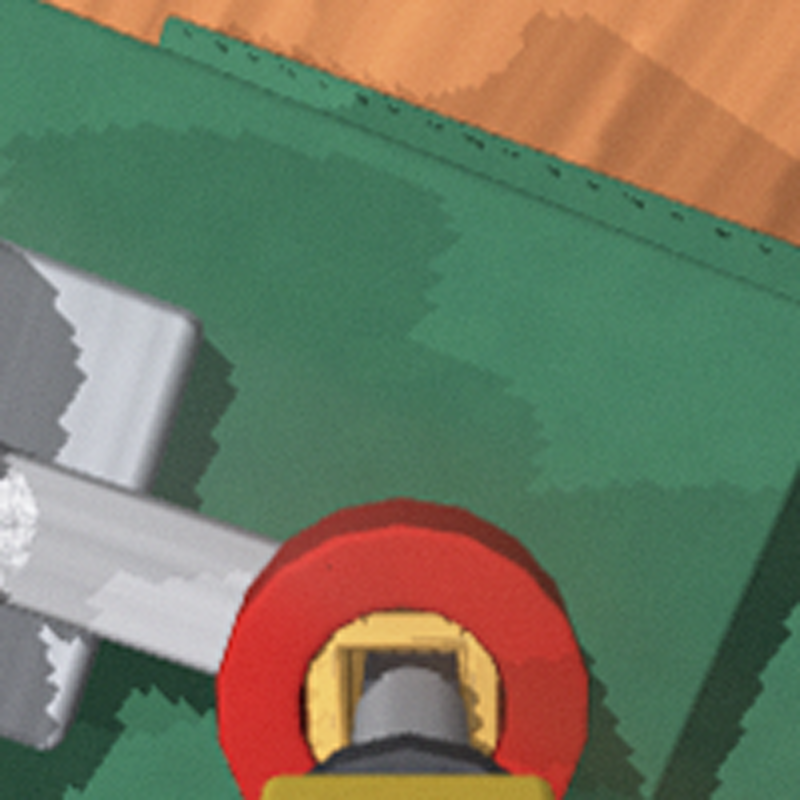

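The key has turned a quarter on inside the recess and is aligned and free again, with the arm still on the flange. I'll push it fully home once more to confirm depth with the clamp at its stop.

Request:
carry_out --moves '[{"x": 0.003, "y": 0.0, "z": 0, "yaw": 0.0, "claw": 0}, {"x": 0.006, "y": 0.0, "z": 0, "yaw": 0.0, "claw": 0}, {"x": 0.006, "y": 0, "z": 0, "yaw": 0.0, "claw": 0}, {"x": 0.006, "y": 0, "z": 0, "yaw": 0.0, "claw": 0}]'

```text
time: 20.98
tcp_pos: [447.0, -212.5, 178.8]
tcp_rot: [-1.826, 0.468, 1.186]
ft_force: [-12.0, 2.3, 15.1]
opening: 26.5
```

Run:
```python
from h import *
st()
im=r.camera('wrist');crop(im,(220,60,420,260),4,'w20.png')
```

```text
20.975 rec in tool [77.26809481 -1.52082384 -3.53417454] F [-18.43010219   0.02585311   6.05339666] Tq [ 0.06128098 -1.68130187  0.35720705]
tilt comps (Xp,Ys) [ 0.0083 -0.0295] yaw in(Ys->Xp) -111.08367730830257
[-1.0098041  -0.2355406   2.16863249  0.55540558  1.12778601  1.29599515]
```

View pics/w20.png

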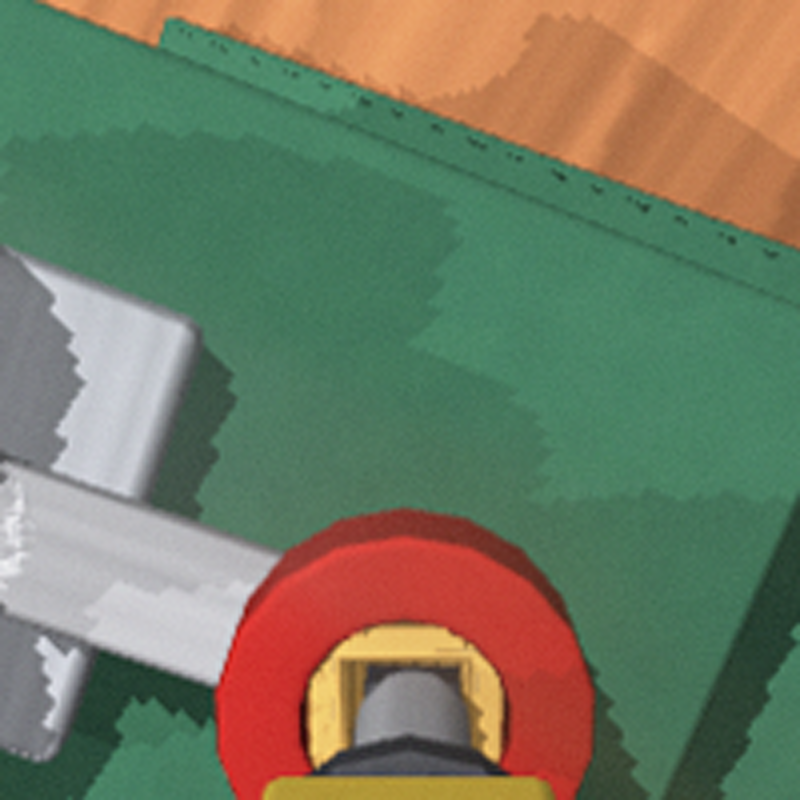

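Request:
carry_out --moves '[{"x": -0.005, "y": 0.0, "z": 0, "yaw": 0.0, "claw": 0}, {"x": -0.01, "y": 0.0, "z": 0, "yaw": 0.0, "claw": 0}, {"x": -0.018, "y": 0, "z": 0, "yaw": 0.0, "claw": 0}, {"x": -0.026, "y": 0, "z": 0, "yaw": 0.0, "claw": 0}]'

```text
time: 21.52
tcp_pos: [434.4, -216.9, 201.9]
tcp_rot: [-1.827, 0.47, 1.186]
ft_force: [0.2, -0.1, -1.8]
opening: 26.6
```

Run:
```python
from h import *
st()
im=r.camera('wrist');crop(im,(140,60,420,270),3,'w21.png')
```

```text
21.525 rec in tool [103.87410917  -1.94263834  -3.08651019] F [1.62391941 0.73195075 0.06388061] Tq [ 0.01606511 -0.12496974  0.34226569]
tilt comps (Xp,Ys) [ 0.0088 -0.0283] yaw in(Ys->Xp) -111.08532832753117
[-1.04390058 -0.28958197  2.16261877  0.54197384  1.19464996  1.30040919]
```

View pics/w21.png

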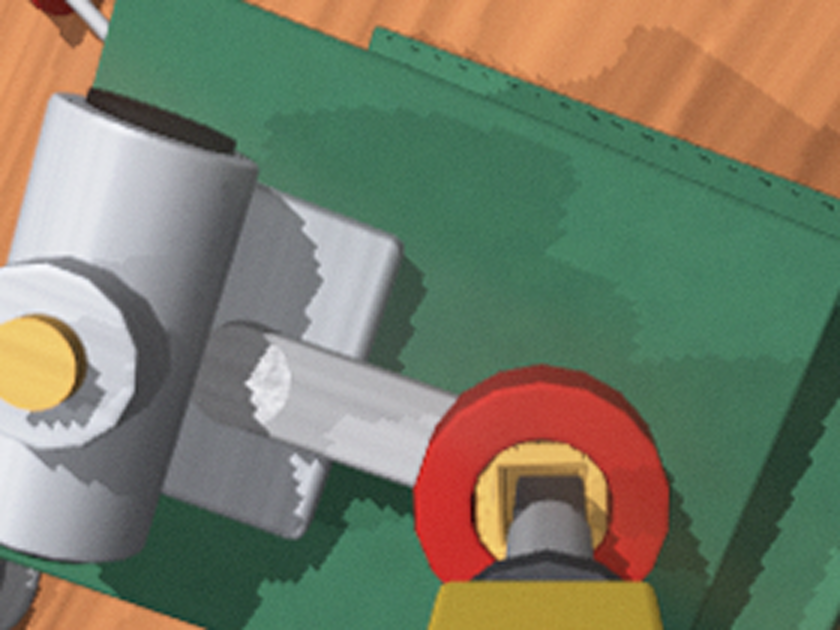

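Run:
```python
from h import *
plan([330,200,340])
```

```text
tcp [ 434.5 -217.5  203. ] q [-1.045 -0.291  2.161  0.542  1.195  1.3  ] 
M [[0.473, -0.7, -0.536], [0.142, -0.54, 0.83], [-0.87, -0.468, -0.156]] 
shift [-0.1094 -0.2164  0.3811] n 7.227057908122451 t 21.575
```

Request:
carry_out --moves '[{"x": -0.05, "y": 0, "z": 0, "yaw": 0, "claw": 0}, {"x": -0.1, "y": -0.02, "z": 0.03, "yaw": -0.18, "claw": 0}, {"x": -0.11, "y": -0.05, "z": 0.08, "yaw": -0.36, "claw": 0}, {"x": -0.11, "y": -0.08, "z": 0.135, "yaw": -0.54, "claw": 0}, {"x": -0.11, "y": -0.11, "z": 0.19, "yaw": -0.72, "claw": 0}, {"x": -0.11, "y": -0.14, "z": 0.245, "yaw": -0.9, "claw": 0}, {"x": -0.11, "y": -0.17, "z": 0.3, "yaw": -1.08, "claw": 0}, {"x": -0.11, "y": -0.2, "z": 0.35, "yaw": -1.26, "claw": 0}]'

```text
time: 22.58
tcp_pos: [357.2, 136.3, 336.4]
tcp_rot: [2.596, 0.338, -1.54]
ft_force: [0.6, -0.3, -1.7]
opening: 26.8
```

Run:
```python
from h import *
plan([280,190,340])
im=r.camera('side');cv2.imwrite('pics/s22.png',im[:,:,::-1])
```

```text
tcp [357.2 136.3 336.4] q [-0.121 -0.944  2.27   0.198  1.352  1.213] 
M [[0.463, 0.243, -0.853], [0.137, -0.97, -0.202], [-0.876, -0.023, -0.482]] 
shift [-0.0315 -0.0709  0.0532] n 1.505654060293084 t 22.575
```

View pics/s22.png

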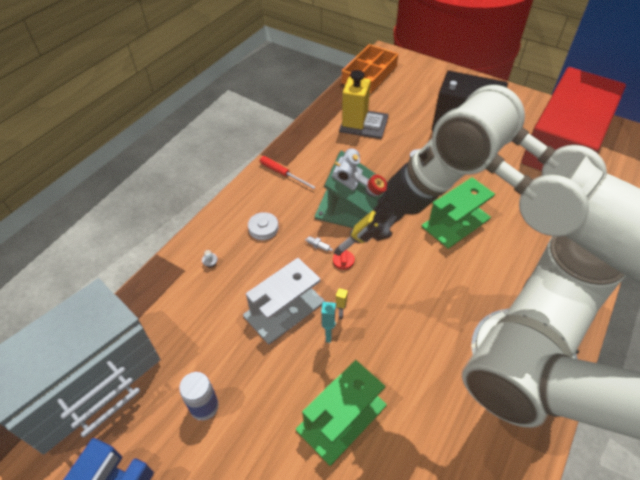

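Request:
carry_out --moves '[{"x": -0.19, "y": -0.02, "z": 0.35, "yaw": 0, "claw": 0}, {"x": -0.19, "y": -0.02, "z": 0.35, "yaw": 0, "claw": 0}]'

```text
time: 22.88
tcp_pos: [327.8, 161.5, 351.5]
tcp_rot: [2.543, 0.351, -1.58]
ft_force: [0.2, 0.3, -1.9]
opening: 26.9
```

Run:
```python
from h import *
plan([280,190,340])
```

```text
tcp [327.8 161.5 351.5] q [ 0.011 -0.944  2.229  0.126  1.413  1.328] 
M [[0.426, 0.262, -0.866], [0.129, -0.965, -0.229], [-0.896, -0.014, -0.445]] 
shift [-0.0064 -0.0399  0.04  ] n 0.9096981200311621 t 22.875
```

Request:
carry_out --moves '[{"x": -0.06, "y": -0.02, "z": 0.36, "yaw": 0, "claw": 0}, {"x": -0.06, "y": -0.02, "z": 0.36, "yaw": 0, "claw": 0}]'

```text
time: 23.12
tcp_pos: [284.5, 200.2, 330.5]
tcp_rot: [2.508, 0.314, -1.615]
ft_force: [-1.0, -0.3, -1.0]
opening: 26.4
```

Request:
carry_out --moves '[{"x": -0.06, "y": -0.02, "z": 0.36, "yaw": 0, "claw": 0}, {"x": -0.06, "y": -0.02, "z": 0.36, "yaw": 0, "claw": 0}]'

```text
time: 23.38
tcp_pos: [202.4, 243.0, 307.7]
tcp_rot: [2.487, 0.274, -1.629]
ft_force: [-0.9, 0.8, -2.3]
opening: 27.0
```

Run:
```python
from h import *
plan([280,190,340])
im=r.camera('side');cv2.imwrite('pics/s23.png',im[:,:,::-1])
```

```text
tcp [202.4 243.  307.7] q [ 0.685 -0.944  2.3   -0.199  1.428  2.004] 
M [[0.391, 0.237, -0.889], [0.067, -0.971, -0.229], [-0.918, 0.03, -0.396]] 
shift [-0.0028  0.0708 -0.0697] n 1.590277169735446 t 23.375
```

View pics/s23.png

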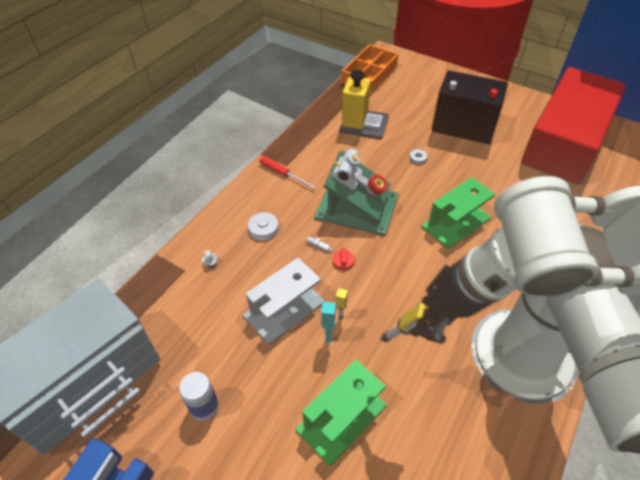

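Run:
```python
from h import *
plan([300,140,330])
o=r.get_obs();M=R.from_rotvec(o['tcp_rot']).as_matrix()
for az in(.4,.45,.5):print(az,M.T@np.array([-np.cos(az),-np.sin(az),-.2]))
```

```text
tcp [194.7 247.5 305.6] q [ 0.711 -0.944  2.303 -0.197  1.431  2.011] 
M [[0.385, 0.254, -0.887], [0.075, -0.967, -0.245], [-0.92, 0.028, -0.391]] 
shift [ 0.01    0.1314 -0.0767] n 2.439093163833622 t 23.425
0.4 [-0.19928283  0.13673303  0.99075246]
0.45 [-0.19476014  0.1860065   0.98360056]
0.5 [-0.18929072  0.23480119  0.97418552]
```

Request:
carry_out --moves '[{"x": 0.003, "y": 0.045, "z": -0.025, "yaw": -0.18, "claw": 0}, {"x": 0.006, "y": 0.09, "z": -0.05, "yaw": -0.36, "claw": 0}, {"x": 0.01, "y": 0.131, "z": -0.077, "yaw": -0.54, "claw": 0}, {"x": 0.01, "y": 0.131, "z": -0.077, "yaw": -0.54, "claw": 0}]'

```text
time: 23.92
tcp_pos: [306.4, 154.9, 330.8]
tcp_rot: [2.083, 0.614, -1.364]
ft_force: [0.1, 0.7, -2.3]
opening: 27.0
```

Run:
```python
from h import *
plan([300,140,330])
o=r.get_obs();M=R.from_rotvec(o['tcp_rot']).as_matrix()
for az in(.4,.45,.5):print(az,M.T@np.array([-np.cos(az),-np.sin(az),-.2]))
```

```text
tcp [306.4 154.9 330.8] q [ 0.073 -0.944  2.252  0.04   1.446  0.887] 
M [[0.375, 0.648, -0.663], [0.067, -0.732, -0.677], [-0.925, 0.209, -0.318]] 
shift [-0.0026  0.0066  0.0146] n 0.2601731201440193 t 23.925
0.4 [-0.18639454 -0.35338182  0.9382848 ]
0.45 [-0.18174608 -0.30666459  0.95547119]
0.5 [-0.17618108 -0.25928537  0.97042842]
```

Request:
carry_out --moves '[{"x": -0.06, "y": -0.1, "z": 0.33, "yaw": 0, "claw": 0}, {"x": -0.06, "y": -0.1, "z": 0.33, "yaw": 0, "claw": 0}]'

```text
time: 24.18
tcp_pos: [279.7, 167.4, 321.0]
tcp_rot: [2.048, 0.591, -1.412]
ft_force: [0.3, 0.9, -2.0]
opening: 26.9
```

Run:
```python
from h import *
plan([300,140,330])
```

```text
tcp [279.7 167.4 321. ] q [ 0.195 -0.944  2.262 -0.033  1.473  1.015] 
M [[0.343, 0.644, -0.684], [0.034, -0.736, -0.676], [-0.939, 0.208, -0.274]] 
shift [-0.0024  0.0351  0.0022] n 0.5640621698599022 t 24.175
```

Run:
```python
from h import *
plan([350,100,330])
o=r.get_obs();M=R.from_rotvec(o['tcp_rot']).as_matrix()
for az in(0,.2,):print(az,M.T@np.array([-np.cos(az),-np.sin(az),0]))
```

```text
tcp [279.7 167.4 321. ] q [ 0.195 -0.944  2.262 -0.033  1.473  1.015] 
M [[0.343, 0.644, -0.684], [0.034, -0.736, -0.676], [-0.939, 0.208, -0.274]] 
shift [ 0.0133  0.0968 -0.0049] n 1.5646455839508049 t 24.175
0 [-0.34260278 -0.64415971  0.68387251]
0.2 [-0.34262752 -0.48508653  0.80454797]
```

Request:
carry_out --moves '[{"x": 0.006, "y": 0.05, "z": 0.006, "yaw": 0, "claw": 0}, {"x": 0.006, "y": 0.087, "z": 0.012, "yaw": 0, "claw": 0}, {"x": -0.114, "y": -0.113, "z": 0.27, "yaw": 0, "claw": 0}, {"x": -0.114, "y": -0.113, "z": 0.27, "yaw": 0, "claw": 0}]'

```text
time: 24.68
tcp_pos: [287.8, 127.1, 346.4]
tcp_rot: [2.016, 0.575, -1.461]
ft_force: [0.4, 1.9, -2.5]
opening: 26.7
```

Run:
```python
from h import *
plan([350,100,330])
o=r.get_obs();M=R.from_rotvec(o['tcp_rot']).as_matrix()
for az in(0,.2,):print(az,M.T@np.array([-np.cos(az),-np.sin(az),0]))
```

```text
tcp [287.8 127.1 346.4] q [ 2.200e-02 -9.440e-01  2.205e+00  2.000e-03  1.567e+00  8.550e-01] 
M [[0.308, 0.641, -0.703], [0.009, -0.741, -0.672], [-0.951, 0.2, -0.234]] 
shift [ 0.0345  0.0566 -0.0217] n 1.1157656716728725 t 24.675
0 [-0.30786254 -0.64141766  0.70271192]
0.2 [-0.30355312 -0.4815062   0.82219662]
```

Request:
carry_out --moves '[{"x": 0.002, "y": 0.035, "z": 0.025, "yaw": 0, "claw": 0}, {"x": 0.002, "y": 0.07, "z": 0.05, "yaw": 0, "claw": 0}, {"x": -0.11, "y": -0.18, "z": 0.27, "yaw": 0, "claw": 0}, {"x": -0.11, "y": -0.18, "z": 0.27, "yaw": 0, "claw": 0}]'

```text
time: 25.18
tcp_pos: [287.2, 86.5, 372.7]
tcp_rot: [1.987, 0.563, -1.515]
ft_force: [-1.1, -0.0, -1.4]
opening: 26.7
```

Run:
```python
from h import *
plan([350,100,330])
o=r.get_obs();M=R.from_rotvec(o['tcp_rot']).as_matrix()
for az in(0,.2,):print(az,M.T@np.array([-np.cos(az),-np.sin(az),0]))
```

```text
tcp [287.2  86.5 372.7] q [-0.152 -0.944  2.146  0.03   1.669  0.701] 
M [[0.268, 0.638, -0.722], [-0.011, -0.748, -0.664], [-0.963, 0.186, -0.194]] 
shift [ 0.0579  0.022  -0.0461] n 1.2348558245731007 t 25.175
0 [-0.26845242 -0.63753518  0.72213724]
0.2 [-0.26091609 -0.47630623  0.83967563]
```

Request:
carry_out --moves '[{"x": 0.01, "y": 0.035, "z": 0.03, "yaw": 0, "claw": 0}, {"x": 0.02, "y": 0.062, "z": 0.058, "yaw": 0, "claw": 0}, {"x": -0.07, "y": -0.21, "z": 0.26, "yaw": 0, "claw": 0}, {"x": -0.07, "y": -0.21, "z": 0.26, "yaw": 0, "claw": 0}]'

```text
time: 25.68
tcp_pos: [285.6, 38.1, 379.0]
tcp_rot: [1.957, 0.565, -1.57]
ft_force: [0.4, 0.3, -1.7]
opening: 27.1
```

Run:
```python
from h import *
plan([350,100,330])
o=r.get_obs();M=R.from_rotvec(o['tcp_rot']).as_matrix()
for az in(0,-.2,):print(az,M.T@np.array([-np.cos(az),-np.sin(az),0]))
```

```text
tcp [285.6  38.1 379. ] q [-0.369 -0.944  2.127  0.062  1.739  0.503] 
M [[0.224, 0.638, -0.737], [-0.021, -0.753, -0.658], [-0.974, 0.163, -0.155]] 
shift [ 0.0608 -0.0135 -0.0806] n 1.630207387036063 t 25.675
0 [-0.22428271 -0.63757912  0.73701434]
-0.2 [-0.22406555 -0.77444314  0.5916354 ]
```

Request:
carry_out --moves '[{"x": 0.006, "y": 0.03, "z": 0.024, "yaw": 0, "claw": 0}, {"x": 0.012, "y": 0.054, "z": 0.044, "yaw": 0, "claw": 0}, {"x": -0.065, "y": -0.24, "z": 0.22, "yaw": 0, "claw": 0}, {"x": -0.065, "y": -0.24, "z": 0.22, "yaw": 0, "claw": 0}]'

```text
time: 26.18
tcp_pos: [271.0, 4.6, 395.2]
tcp_rot: [1.928, 0.576, -1.622]
ft_force: [-0.6, 0.3, -2.5]
opening: 26.9
```

Run:
```python
from h import *
plan([350,100,330])
o=r.get_obs();M=R.from_rotvec(o['tcp_rot']).as_matrix()
for az in(0,-.2,):print(az,M.T@np.array([-np.cos(az),-np.sin(az),0]))
```

```text
tcp [271.    4.6 395.2] q [-0.532 -0.944  2.088  0.072  1.828  0.354] 
M [[0.18, 0.639, -0.748], [-0.025, -0.757, -0.653], [-0.983, 0.136, -0.12]] 
shift [ 0.076  -0.0306 -0.1136] n 2.2407405970960497 t 26.175
0 [-0.17978975 -0.63911514  0.74780177]
-0.2 [-0.18108496 -0.77677519  0.60318201]
```

Request:
carry_out --moves '[{"x": 0.012, "y": 0.025, "z": 0.012, "yaw": 0, "claw": 0}, {"x": 0.024, "y": 0.045, "z": 0.024, "yaw": 0, "claw": 0}, {"x": -0.04, "y": -0.24, "z": 0.2, "yaw": 0, "claw": 0}, {"x": -0.04, "y": -0.24, "z": 0.2, "yaw": 0, "claw": 0}]'

```text
time: 26.68
tcp_pos: [255.3, -16.4, 400.2]
tcp_rot: [1.9, 0.593, -1.672]
ft_force: [1.3, 0.8, -0.8]
opening: 26.2
```

Run:
```python
from h import *
plan([350,100,330])
```

```text
tcp [255.3 -16.4 400.2] q [-0.639 -0.944  2.074  0.066  1.888  0.251] 
M [[0.136, 0.641, -0.755], [-0.022, -0.76, -0.649], [-0.991, 0.105, -0.089]] 
shift [ 0.0797 -0.0351 -0.1409] n 2.6501660825275466 t 26.675
```

Request:
carry_out --moves '[{"x": 0.017, "y": 0.027, "z": 0.006, "yaw": 0, "claw": 0}, {"x": -0.03, "y": -0.25, "z": 0.2, "yaw": 0, "claw": 0}, {"x": -0.03, "y": -0.25, "z": 0.2, "yaw": 0, "claw": 0}]'

```text
time: 27.05
tcp_pos: [237.6, -18.1, 411.8]
tcp_rot: [1.872, 0.61, -1.72]
ft_force: [0.3, -0.1, -1.5]
opening: 26.8
```

Request:
carry_out --moves '[{"x": 0.02, "y": 0.03, "z": 0.006, "yaw": 0, "claw": 0}, {"x": -0.03, "y": -0.25, "z": 0.2, "yaw": 0, "claw": 0}, {"x": -0.03, "y": -0.25, "z": 0.2, "yaw": 0, "claw": 0}]'

```text
time: 27.42
tcp_pos: [218.4, -23.4, 427.5]
tcp_rot: [1.844, 0.629, -1.766]
ft_force: [0.3, -0.6, -1.8]
opening: 26.8
```

Run:
```python
from h import *
plan([350,100,330])
```

```text
tcp [218.4 -23.4 427.5] q [-0.72  -0.944  2.012  0.024  2.027  0.162] 
M [[0.049, 0.643, -0.764], [-0.015, -0.765, -0.644], [-0.999, 0.043, -0.028]] 
shift [ 0.102  -0.014  -0.1774] n 3.2809979709320203 t 27.425
```

Request:
carry_out --moves '[{"x": 0.02, "y": 0.03, "z": 0.006, "yaw": 0, "claw": 0}, {"x": -0.03, "y": -0.25, "z": 0.2, "yaw": 0, "claw": 0}, {"x": -0.03, "y": -0.25, "z": 0.2, "yaw": 0, "claw": 0}]'

```text
time: 27.8
tcp_pos: [196.3, -32.4, 449.6]
tcp_rot: [1.819, 0.65, -1.809]
ft_force: [1.1, -0.8, -1.6]
opening: 26.6
```

Run:
```python
from h import *
plan([538.5,234.2,290])
im=r.camera('side');cv2.imwrite('pics/s24.png',im[:,:,::-1])
im=r.camera('wrist');cv2.imwrite('pics/w24.png',im[:,:,::-1])
```

```text
tcp [196.3 -32.4 449.6] q [-8.120e-01 -9.440e-01  1.965e+00  1.000e-03  2.110e+00  6.200e-02] 
M [[0.008, 0.642, -0.766], [-0.008, -0.766, -0.642], [-1.0, 0.011, -0.002]] 
shift [ 0.1605  0.0137 -0.4333] n 7.395919236114568 t 27.8
```

View pics/s24.png

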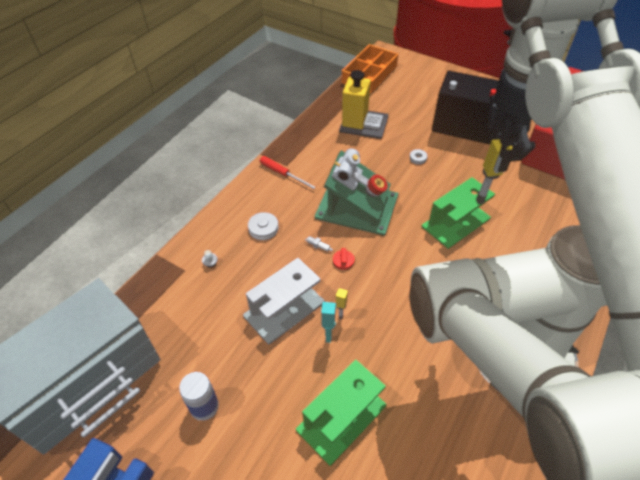

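View pics/w24.png

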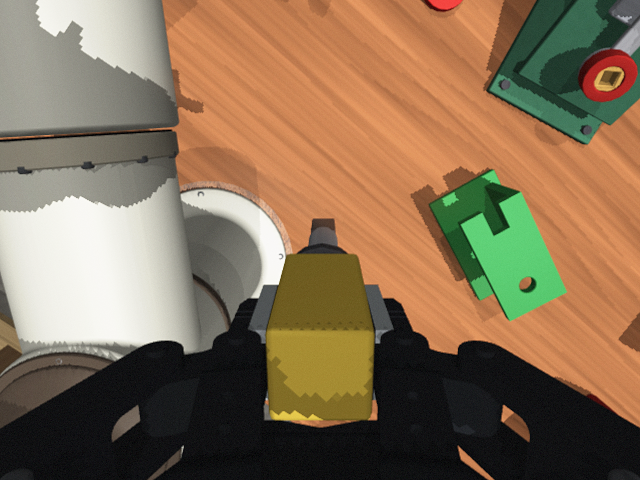

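Request:
carry_out --moves '[{"x": 0.01, "y": 0.002, "z": -0.05, "yaw": 0, "claw": 0}, {"x": 0.03, "y": 0.004, "z": -0.105, "yaw": 0, "claw": 0}, {"x": 0.05, "y": 0.006, "z": -0.16, "yaw": 0, "claw": 0}, {"x": 0.07, "y": 0.008, "z": -0.215, "yaw": 0, "claw": 0}, {"x": 0.09, "y": 0.01, "z": -0.27, "yaw": 0, "claw": 0}, {"x": 0.11, "y": 0.012, "z": -0.325, "yaw": 0, "claw": 0}, {"x": 0.13, "y": 0.013, "z": -0.38, "yaw": 0, "claw": 0}, {"x": 0.15, "y": 0.0137, "z": -0.433, "yaw": 0, "claw": 0}]'

```text
time: 28.9
tcp_pos: [540.5, 234.7, 300.7]
tcp_rot: [1.819, 0.646, -1.804]
ft_force: [0.7, -0.6, -0.9]
opening: 27.0
```

Request:
carry_out --moves '[{"x": 0, "y": 0, "z": 0, "yaw": 0, "claw": 0}, {"x": 0, "y": 0, "z": 0, "yaw": 0, "claw": 0}]'

```text
time: 29.15
tcp_pos: [540.3, 234.4, 299.8]
tcp_rot: [1.818, 0.646, -1.806]
ft_force: [-0.5, 0.5, -0.3]
opening: 26.7
```

Run:
```python
from h import *
plan([538.5,234.2,210])
im=r.camera('wrist');cv2.imwrite('pics/w25.png',im[:,:,::-1])
```

```text
tcp [540.3 234.4 299.8] q [ 0.211  0.153  1.468 -0.013  1.512  1.084] 
M [[0.011, 0.643, -0.766], [-0.011, -0.766, -0.643], [-1.0, 0.016, -0.001]] 
shift [ 0.0897 -0.0024  0.0016] n 1.4366646481296825 t 29.15
```

View pics/w25.png

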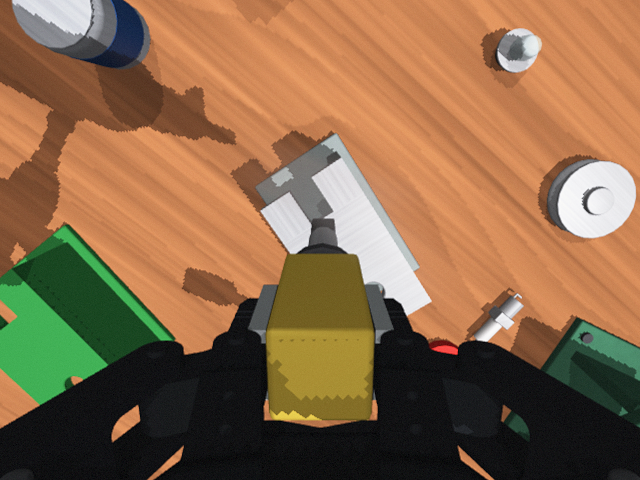

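Run:
```python
from h import *
im=cv2.imread('pics/w25.png')[:,:,::-1];crop(im,(270,140,370,270),6,'w25k.png')
o=r.get_obs();M=R.from_rotvec(o['tcp_rot']).as_matrix();T=pose('wrist',o)
c,s=np.cos(-.2915),np.sin(-.2915)
w=lambda x,y,z:[525+c*x-s*y,189.1+s*x+c*y,z]
print('slot pts crop',(proj('wrist',[w(-11,36,95),w(11,36,95),w(-11,70,95),w(11,70,95),w(-40,70,95),w(0,47,95)],T)-[270,140])*6)
```

```text
slot pts crop [[245.0712571  506.97069004]
 [376.25946554 422.38722226]
 [108.52623995 306.76995459]
 [241.47937521 218.7203155 ]
 [-63.50879824 420.70200284]
 [267.15045013 400.46557505]]
```

View pics/w25k.png

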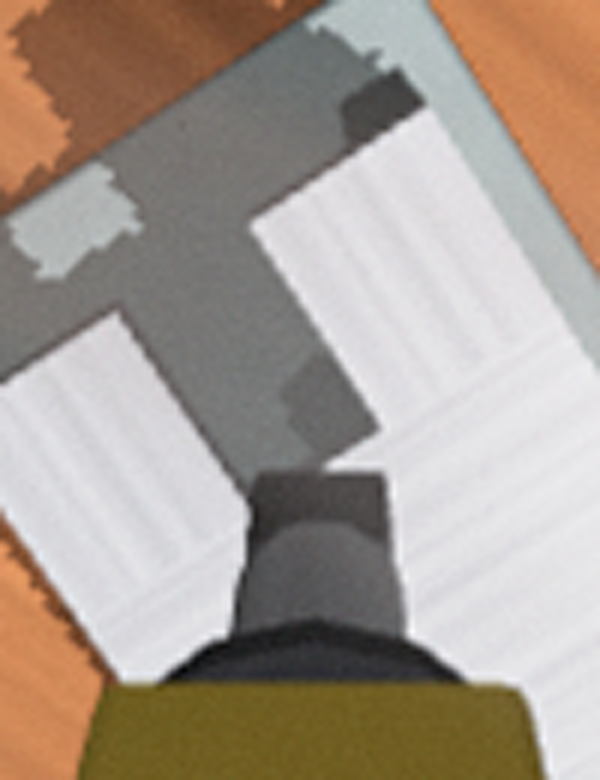

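Run:
```python
from h import *
o=r.get_obs();M=R.from_rotvec(o['tcp_rot']).as_matrix()
for n in('scene','side'):
    im=r.camera(n);p=proj(n,o['tcp_pos']+M@np.array([60,0,-2.]))[0];b=[int(p[0])-45,int(p[1])-45,int(p[0])+45,int(p[1])+45];print(n,b)
    crop(im,b,7,f'{n}26.png')
    for L in(-49,11,17,92,100):print(L,(proj(n,o['tcp_pos']+M@np.array([L,0,-2.]))[0]-b[:2])*7)
```

```text
scene [356, 127, 446, 217]
-49 [351.0121912   34.36424726]
11 [332.47158371 195.55745983]
17 [330.68201015 211.11612534]
92 [309.23091743 397.61328024]
100 [307.03868999 416.6726441 ]
side [209, 213, 299, 303]
-49 [275.68572574  70.79522316]
11 [301.20173397 212.38002963]
17 [303.6188498  225.79227158]
92 [331.98885448 383.21351026]
100 [334.82687855 398.96131392]
```

View pics/scene26.png

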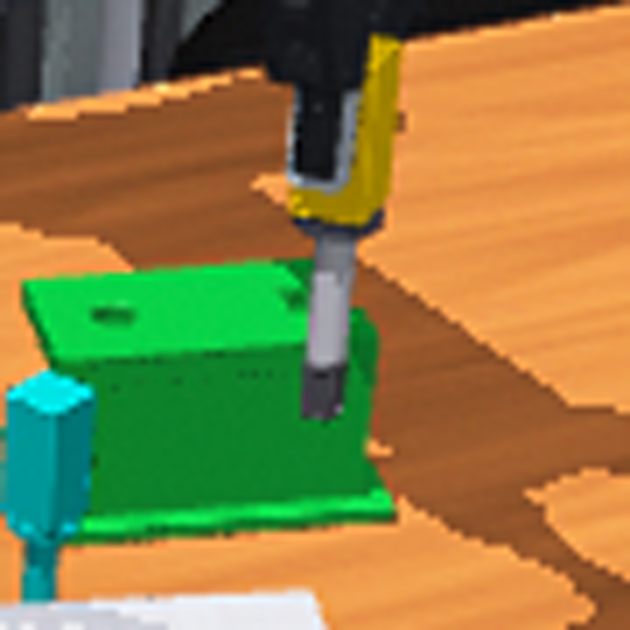

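View pics/side26.png

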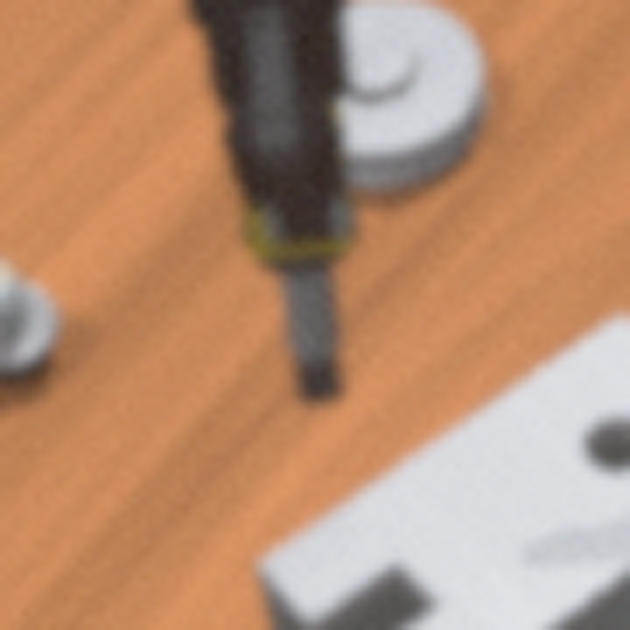

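Run:
```python
from h import *
o=r.get_obs();M=R.from_rotvec(o['tcp_rot']).as_matrix()
S=lambda u,v:ray('scene',356+u/7,127+v/7)
D=lambda u,v:ray('side',209+u/7,213+v/7)
a=tri(S(323,410),D(320,391));b=tri(S(335,232),D(308,264))
for p in(a,b):print(p,M.T@(p-o['tcp_pos']))
d=b-a;print(np.linalg.norm(d),d/np.linalg.norm(d))
print('wrist tip',rec(323.3,218.5,96),rec(323.3,218.5,92),rec(323.3,218.5,99))
```

```text
[546.81901316 237.48999736 205.54559974] [96.91627286 -0.20727329 -6.52892966]
[539.08962585 239.67575014 273.82098935] [28.51330198 -5.6413219  -2.33912536]
68.74627095033941 [-0.11243355  0.03179449  0.99315045]
wrist tip [ 96.           1.98176815 -12.73714153] [ 92.           1.95214146 -13.6414517 ] [ 99.           2.00398817 -12.0589089 ]
```

Request:
carry_out --moves '[{"x": 0.03, "y": -0.006, "z": 0.0066, "yaw": 0, "claw": 0}, {"x": 0.065, "y": -0.006, "z": 0.0066, "yaw": 0, "claw": 0}, {"x": 0.085, "y": -0.0059, "z": 0.0066, "yaw": 0, "claw": 0}, {"x": 0.095, "y": -0.0059, "z": 0.0066, "yaw": 0, "claw": 0}, {"x": 0.095, "y": -0.0059, "z": 0.0066, "yaw": 0, "claw": 0}]'

```text
time: 29.92
tcp_pos: [533.0, 233.2, 207.9]
tcp_rot: [1.823, 0.644, -1.801]
ft_force: [0.7, -1.1, -0.2]
opening: 26.5
```

Run:
```python
from h import *
plan([532.5,233.4,110])
im=r.camera('wrist');crop(im,(270,140,370,270),6,'w27k.png')
im=r.camera('side');crop(im,(225,235,335,345),6,'s27.png')
im=r.camera('scene');crop(im,(340,170,430,260),7,'c27.png')
```

```text
tcp [533.  233.2 207.9] q [ 0.212  0.186  1.613 -0.014  1.33   1.089] 
M [[0.016, 0.642, -0.766], [-0.01, -0.766, -0.642], [-1.0, 0.018, -0.005]] 
shift [ 0.0979 -0.0023  0.0008] n 1.5666002823263343 t 29.925
```

View pics/w27k.png

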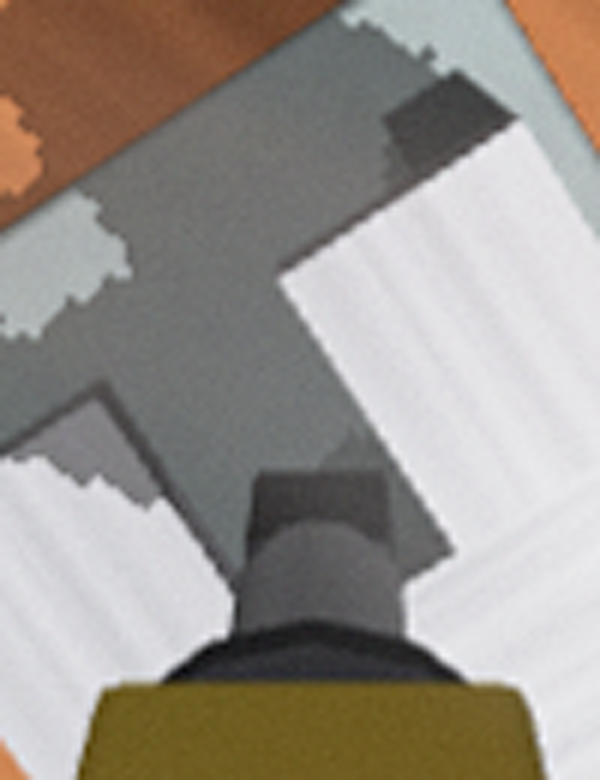

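View pics/s27.png

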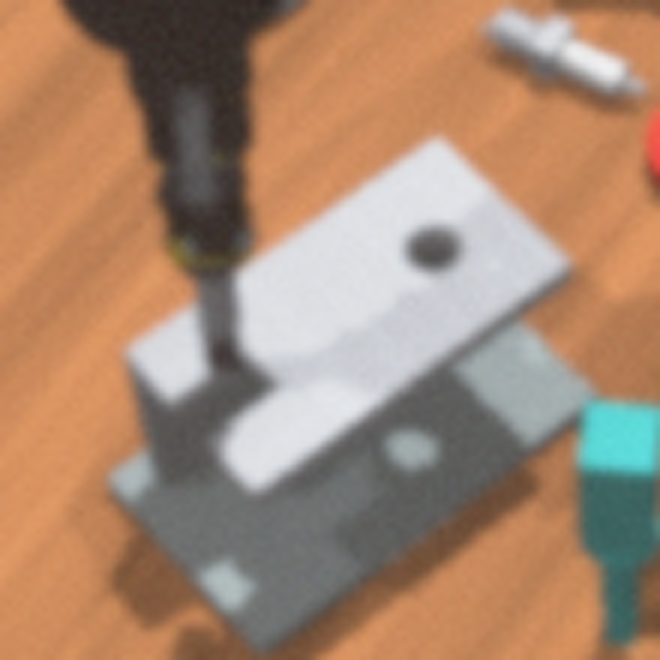

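View pics/c27.png

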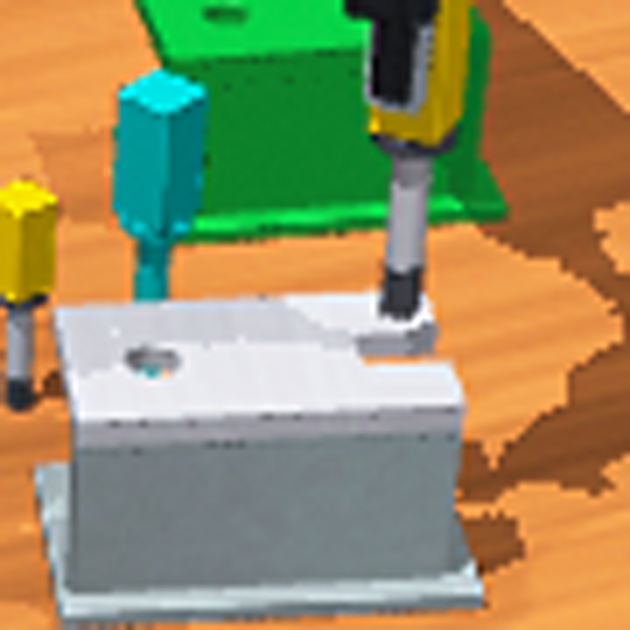

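Request:
carry_out --moves '[{"x": 0.003, "y": -0.0016, "z": 0.001, "yaw": 0, "claw": 0}, {"x": 0.012, "y": -0.0018, "z": 0.0011, "yaw": 0, "claw": 0}, {"x": 0.024, "y": -0.0018, "z": 0.001, "yaw": 0, "claw": 0}, {"x": 0.036, "y": -0.0014, "z": 0.0007, "yaw": 0, "claw": 0}]'

```text
time: 30.58
tcp_pos: [532.7, 233.7, 171.5]
tcp_rot: [1.824, 0.644, -1.8]
ft_force: [-0.5, 0.9, -3.1]
opening: 26.7
```

Run:
```python
from h import *
plan([533,233.2,121]);o=r.get_obs();print(o['ft_force'],o['torque'])
im=r.camera('wrist');crop(im,(270,140,370,270),5,'w28k.png')
im=r.camera('scene');crop(im,(340,170,430,260),7,'c28.png')
```

```text
tcp [532.7 233.7 171.5] q [ 0.213  0.218  1.65  -0.014  1.259  1.09 ] 
M [[0.017, 0.642, -0.766], [-0.01, -0.766, -0.642], [-1.0, 0.018, -0.006]] 
shift [ 0.0505 -0.0003  0.0004] n 0.8081403659639618 t 30.575
[-0.47286699  0.90295974 -3.07877233] [-0.00147307  0.05377971 -0.01290465]
```

View pics/w28k.png

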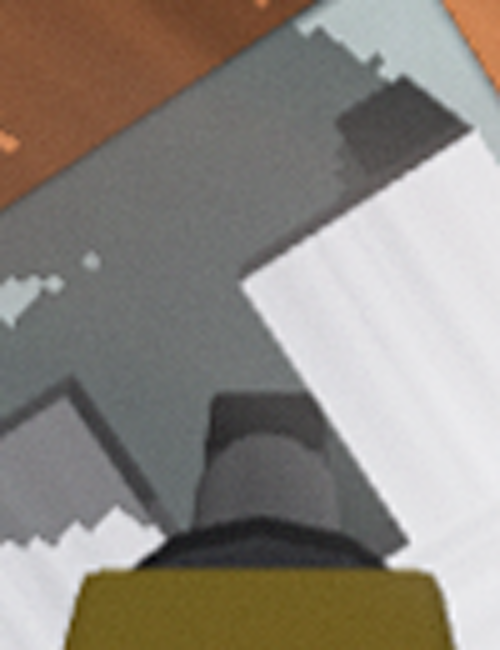

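View pics/c28.png

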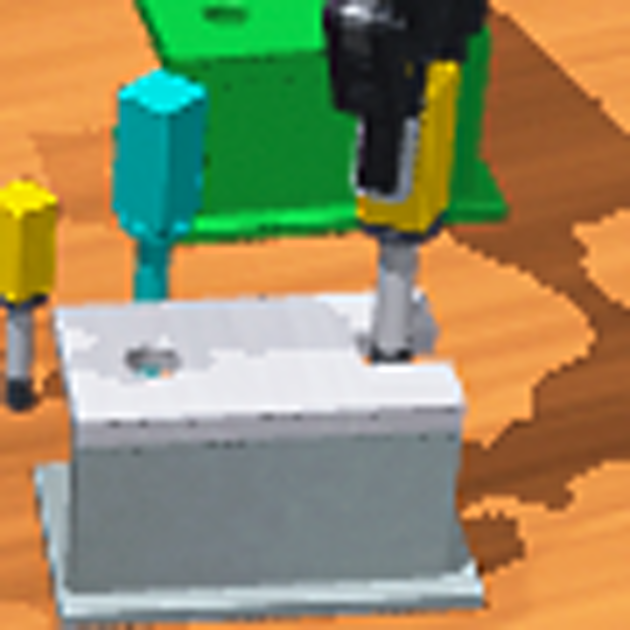

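Request:
carry_out --moves '[{"x": 0.012, "y": -0.0001, "z": 0.0, "yaw": 0, "claw": 0}, {"x": 0.024, "y": -0.0001, "z": 0, "yaw": 0, "claw": 0}, {"x": 0.034, "y": 0.0001, "z": -0.0002, "yaw": 0, "claw": 0}, {"x": 0.043, "y": 0.0002, "z": -0.0004, "yaw": 0, "claw": 0}, {"x": 0.047, "y": 0.0003, "z": -0.0005, "yaw": 0, "claw": 0}]'

```text
time: 31.3
tcp_pos: [532.6, 233.0, 122.5]
tcp_rot: [1.82, 0.645, -1.804]
ft_force: [0.8, -0.6, -0.7]
opening: 26.6
```

Run:
```python
from h import *
plan([533,233.2,117]);o=r.get_obs();print(o['ft_force'],o['torque'])
im=r.camera('wrist');crop(im,(220,140,420,280),4,'w29k.png')
im=r.camera('scene');crop(im,(340,150,430,240),7,'c29.png')
im=r.camera('side');crop(im,(225,235,335,345),6,'s29.png')
```

```text
tcp [532.6 233.  122.5] q [ 0.212  0.275  1.686 -0.015  1.171  1.091] 
M [[0.013, 0.642, -0.766], [-0.011, -0.766, -0.642], [-1.0, 0.017, -0.003]] 
shift [ 0.0055 -0.     -0.0004] n 0.08871916356166305 t 31.3
[ 0.80032516 -0.55954908 -0.67039733] [0.0256437  0.02853851 0.06494514]
```

View pics/w29k.png

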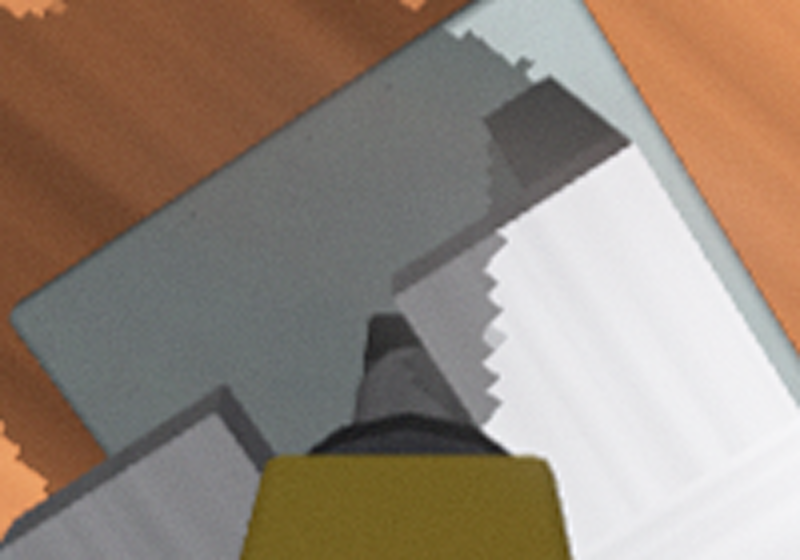

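View pics/c29.png

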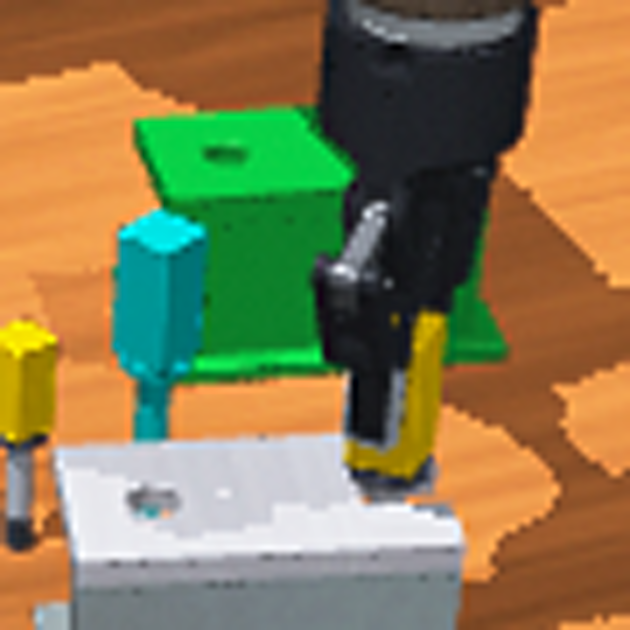

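View pics/s29.png

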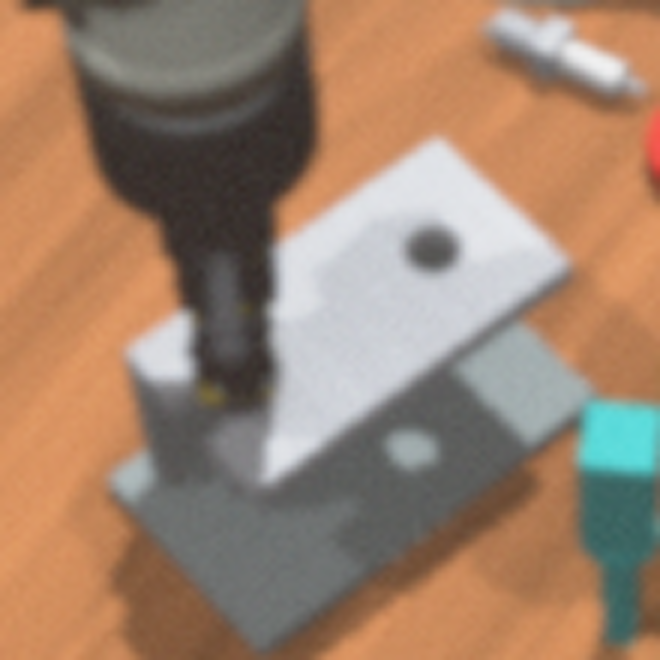

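Request:
carry_out --moves '[{"x": 0.003, "y": 0, "z": 0.0, "yaw": 0, "claw": 0}, {"x": 0.005, "y": 0, "z": 0, "yaw": 0, "claw": 0}, {"x": 0.006, "y": 0, "z": 0, "yaw": 0, "claw": 0}]'

```text
time: 31.82
tcp_pos: [533.0, 233.0, 117.3]
tcp_rot: [1.821, 0.645, -1.803]
ft_force: [0.1, 0.5, -2.2]
opening: 27.0
```

Run:
```python
from h import *
plan([533,233.2,117]);o=r.get_obs();print(o['ft_force'],o['torque'])
```

```text
tcp [533.  233.  117.3] q [ 0.212  0.281  1.689 -0.015  1.16   1.091] 
M [[0.014, 0.642, -0.766], [-0.011, -0.766, -0.642], [-1.0, 0.017, -0.003]] 
shift [ 0.0003 -0.0002 -0.0001] n 0.0054346123064648675 t 31.825
[ 0.06949554  0.45982816 -2.16031036] [ 0.01399212 -0.02848503  0.04255667]
```

Request:
carry_out --moves '[{"x": 0.002, "y": 0, "z": 0.0, "yaw": 0, "claw": 0}, {"x": 0.004, "y": 0, "z": 0, "yaw": 0, "claw": 0}, {"x": 0.004, "y": 0, "z": 0, "yaw": 0, "claw": 0}]'

```text
time: 32.2
tcp_pos: [533.4, 233.1, 115.5]
tcp_rot: [1.821, 0.645, -1.803]
ft_force: [-4.8, -1.0, 10.5]
opening: 26.7
```

Run:
```python
from h import *
plan([533,233.2,117]);o=r.get_obs();print(o['ft_force'],o['torque'])
im=r.camera('scene');crop(im,(340,150,430,240),7,'c30.png')
```

```text
tcp [533.4 233.1 115.5] q [ 0.212  0.284  1.689 -0.015  1.157  1.091] 
M [[0.014, 0.643, -0.766], [-0.011, -0.766, -0.643], [-1.0, 0.017, -0.004]] 
shift [-0.0015 -0.0003  0.0002] n 0.025023130304902566 t 32.2
[-4.8092693  -1.02274581 10.53273675] [-0.26924754  1.17727147  0.02038681]
```

View pics/c30.png

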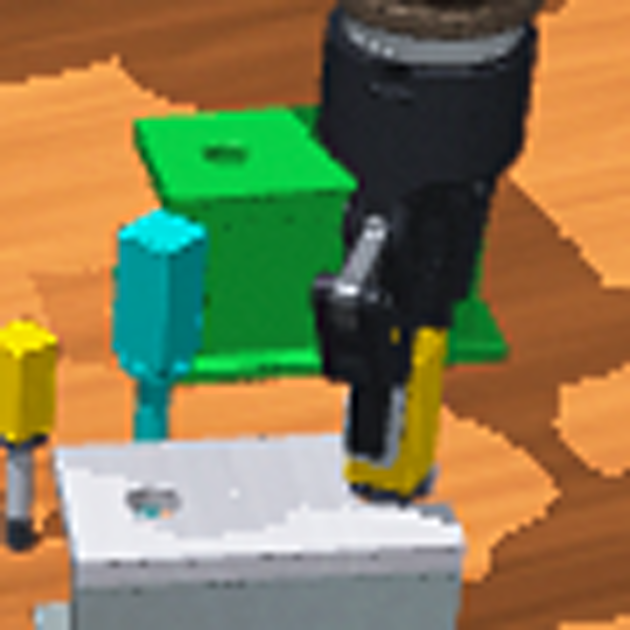

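Request:
carry_out --moves '[{"x": 0, "y": 0, "z": 0, "yaw": 0, "claw": 0}, {"x": 0, "y": 0, "z": 0, "yaw": 0, "claw": 0}, {"x": 0, "y": 0, "z": 0, "yaw": 0, "claw": 0.4}, {"x": 0, "y": 0, "z": 0, "yaw": 0, "claw": 0.5}, {"x": 0, "y": 0, "z": 0, "yaw": 0, "claw": 0.8}, {"x": 0, "y": 0, "z": 0, "yaw": 0, "claw": 0.8}]' --squeeze 20

```text
time: 33.0
tcp_pos: [533.4, 233.1, 115.5]
tcp_rot: [1.821, 0.645, -1.803]
ft_force: [0.7, 0.6, -0.0]
opening: 68.3
```

Run:
```python
from h import *
plan([533,233.2,117]);o=r.get_obs();print(o['ft_force'],o['torque'],o['opening'])
im=r.camera('wrist');cv2.imwrite('pics/w31.png',im[:,:,::-1])
```

```text
tcp [533.4 233.1 115.5] q [ 0.212  0.284  1.689 -0.015  1.157  1.091] 
M [[0.014, 0.642, -0.766], [-0.011, -0.766, -0.643], [-1.0, 0.017, -0.004]] 
shift [-0.0015 -0.0003  0.0002] n 0.025348869630980295 t 33.0
[ 0.69104296  0.62391941 -0.03824013] [ 0.05419828  0.01608202 -0.02185958] 68.28521155309981
```

View pics/w31.png

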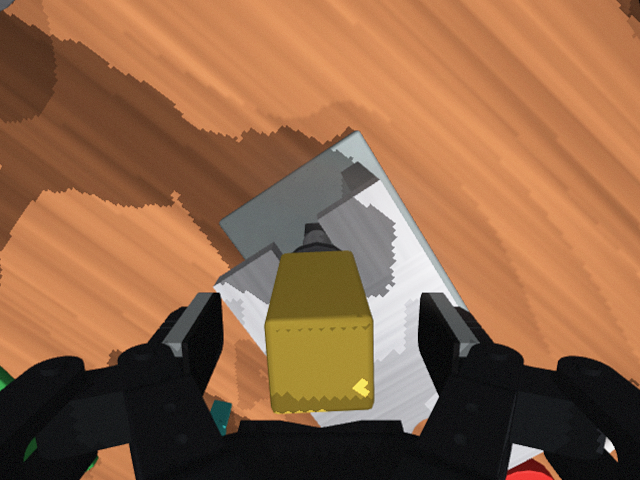

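Request:
carry_out --moves '[{"x": -0.01, "y": 0, "z": 0, "yaw": 0, "claw": 0.9}, {"x": -0.03, "y": 0, "z": 0, "yaw": 0, "claw": 0.9}, {"x": -0.06, "y": 0, "z": 0, "yaw": 0, "claw": 0.9}, {"x": -0.1, "y": 0, "z": 0, "yaw": 0, "claw": 0.9}, {"x": -0.15, "y": 0, "z": 0, "yaw": 0, "claw": 0.9}, {"x": -0.19, "y": 0, "z": 0, "yaw": 0, "claw": 0.9}, {"x": -0.19, "y": 0, "z": 0, "yaw": 0, "claw": 0.9}]'

```text
time: 33.92
tcp_pos: [532.7, 235.7, 311.1]
tcp_rot: [1.83, 0.644, -1.793]
ft_force: [-0.2, -0.1, 0.1]
opening: 77.0
```

Run:
```python
from h import *
o=r.get_obs();T=pose('wrist',o);im=r.camera('wrist');np.save('T32.npy',T);cv2.imwrite('pics/w32.png',im[:,:,::-1]);print(o['tcp_pos'],o['qd'])
im=r.camera('scene');crop(im,(340,150,430,240),7,'c32.png')
im=r.camera('side');crop(im,(225,120,435,330),3,'s32.png')
```

```text
[532.68239812 235.69226618 311.05102483] [-0.00183069  0.03964281  0.08177209 -0.00100261 -0.02394722 -0.00168051]
```

View pics/w32.png

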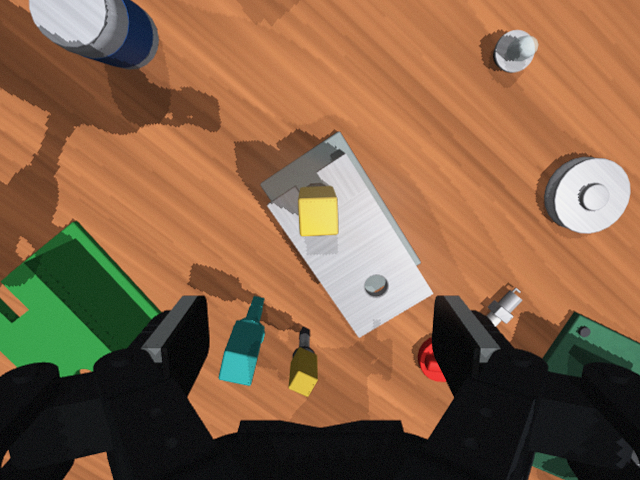

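View pics/c32.png

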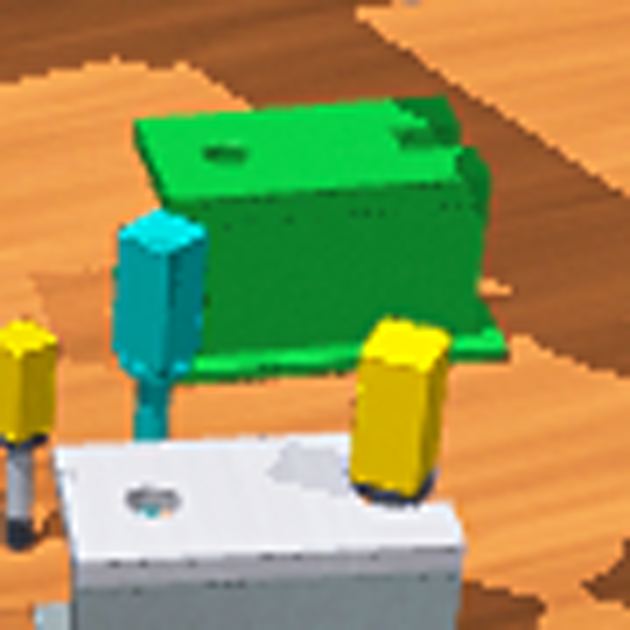

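View pics/s32.png

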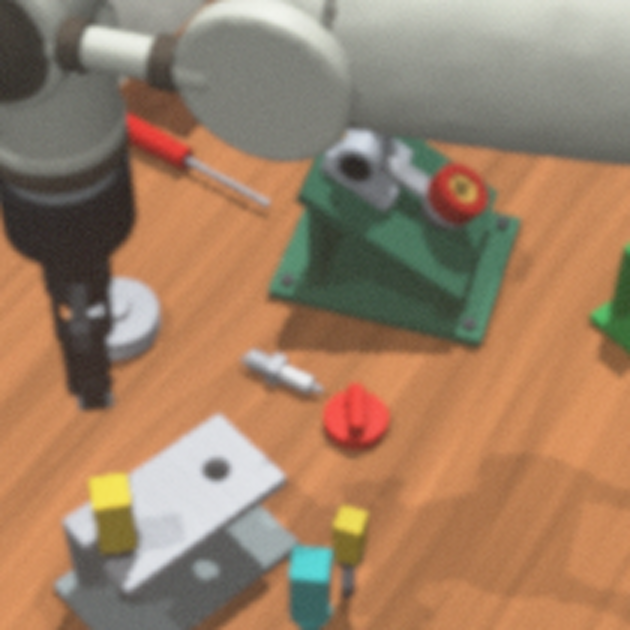

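Run:
```python
from h import *
im=cv2.imread('pics/w32.png')[:,:,::-1];crop(im,(270,150,370,260),7,'w32k.png')
im=r.camera('side');crop(im,(240,260,310,320),10,'s33.png')
im=r.camera('scene');crop(im,(380,185,415,230),14,'c33.png')
o=r.get_obs();np.save('T33.npy',pose('wrist',o));im=r.camera('wrist');crop(im,(270,150,370,260),7,'w33k.png');print(o['tcp_pos'],o['time'])
```

```text
[529.98081282 234.93086279 303.74143951] 34.175
```

View pics/w33k.png

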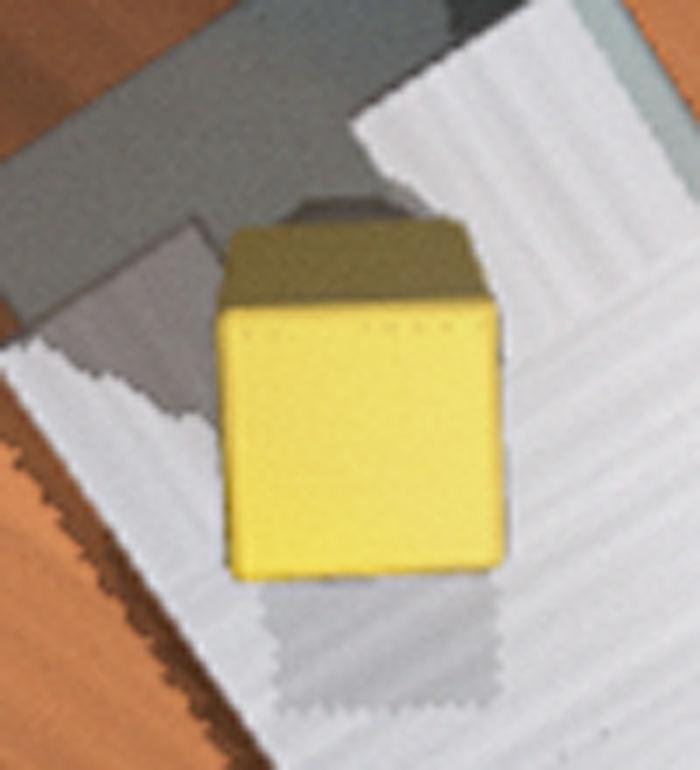

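View pics/s33.png

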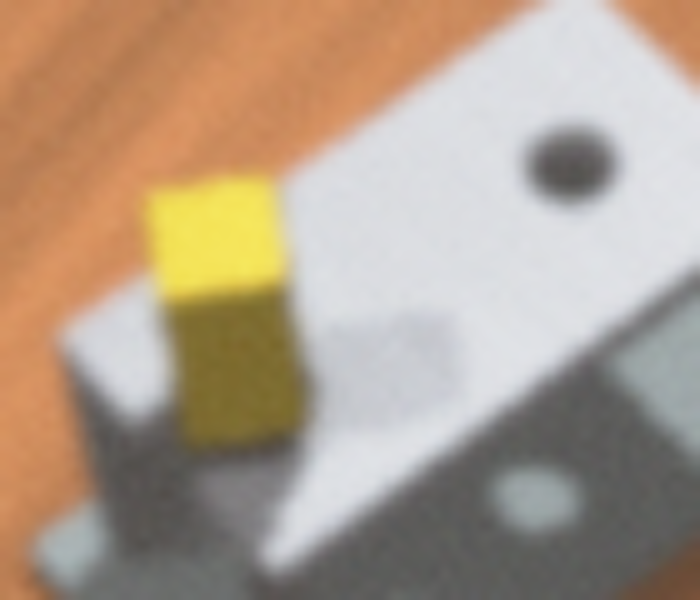

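View pics/c33.png

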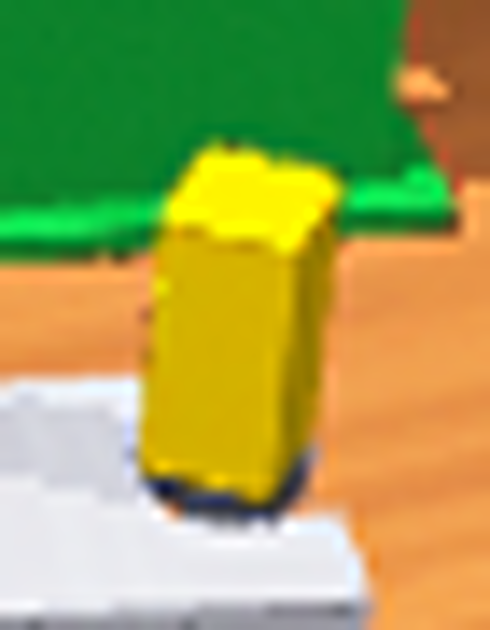

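Run:
```python
from h import *
from scipy.optimize import least_squares
T=np.load('T33.npy')
obs=[('scene',380+u/14,185+v/14) for u,v in[(210,148),(162,225),(295,248),(342,188)]]
obsb=[('scene',380+u/14,185+v/14) for u,v in[(142,468),(270,505)]]
o2=[('side',240+u/10,260+v/10) for u,v in[(147,190),(275,178),(287,285),(163,300)]]
o2b=[('side',240+u/10,260+v/10) for u,v in[(187,445),(302,428)]]
o3=[('wrist',270+u/7,150+v/7) for u,v in[(219,305),(497,298),(503,567),(235,580)]]
o3b=[('wrist',270+u/7,150+v/7) for u,v in[(237,228),(462,222)]]
loc=np.array([[a,b,0] for a,b in((14,14),(14,-14),(-14,-14),(-14,14))],float)
def world(p,z):
    Rm=(R.from_rotvec([p[3],p[4],0])*R.from_rotvec([0,0,p[5]])).as_matrix()
    q=loc.copy();q[:,2]=z;return np.array(p[:3])+q@Rm.T
def PR(n,P):return proj(n,P,T if n=='wrist' else None)
p0=[538,234,95,0,0,np.arctan2(-.766,.642)]
match=[]
for S,z in((obs,66),(obsb,6),(o2,66),(o2b,6),(o3,66),(o3b,6)):
    for n,u,v in S:
        q=PR(n,world(p0,z));i=np.argmin(np.hypot(q[:,0]-u,q[:,1]-v));match.append((n,u,v,i,z))
print([m[3] for m in match])
for use in (('scene','side'),('scene','side','wrist'),('wrist',)):
  def f(p):
    return np.concatenate([PR(n,world(p,z))[i]-[u,v] for n,u,v,i,z in match if n in use])
  s=least_squares(f,p0,loss='soft_l1');print(use,np.round(s.x,2),'tilt deg',np.degrees(np.hypot(s.x[3],s.x[4])),np.round(f(s.x),1))
```

```text
[np.int64(2), np.int64(1), np.int64(0), np.int64(3), np.int64(1), np.int64(0), np.int64(0), np.int64(1), np.int64(2), np.int64(3), np.int64(3), np.int64(2), np.int64(3), np.int64(0), np.int64(1), np.int64(2), np.int64(3), np.int64(0)]
('scene', 'side') [ 5.3814e+02  2.3586e+02  9.3100e+01 -0.0000e+00 -4.0000e-02 -8.3000e-01] tilt deg 2.023917508947474 [-0.7 -0.1 -0.9 -0.9 -0.2 -0.3 -0.2 -0.8 -1.   0.8 -0.3  0.6 -0.7  0.2
 -0.3 -0.5  0.1 -0.1 -1.   0.3 -1.1  0.6  0.3  0.4]Traceback (most recent call last):
  File "<stdin>", line 24, in <module>
    return func(*args, **kwargs)
    result = trf(vector_fun.fun, vector_fun.jac, x0, f0, J0, lb, ub, ftol, xtol,
                 gtol, max_nfev, x_scale, loss_function, tr_solver,
                 tr_options.copy(), verbose, callback=callback_wrapped)
    return trf_no_bounds(
        fun, jac, x0, f0, J0, ftol, xtol, gtol, max_nfev, x_scale,
        loss_function, tr_solver, tr_options, verbose, callback=callback)
    J = jac(x)
    self._update_jac()
    ~~~~~~~~~~~~~~~~^^
    self.J = self.jac_wrapped(xp_copy(self.x), f0=self.f)
          
[... 575 characters left out ...]
vals]
                                    ^^^^^^^
    f = np.atleast_1d(self.fun(x, *self.args, **self.kwargs))
                      ~~~~~~~~^^^^^^^^^^^^^^^^^^^^^^^^^^^^^^
    return np.atleast_1d(self.fun(x))
                         ~~~~~~~~^^^
    return self.f(x, *self.args, **self.kwargs)
           ~~~~~~^^^^^^^^^^^^^^^^^^^^^^^^^^^^^^
  File "<stdin>", line 23, in f
  File "<stdin>", line 14, in PR
  File "h.py", line 11, in proj
    T=pose(n) if T is None else T;f,cx,cy=K(n);p=(np.atleast_2d(P)-T[:3,3])@T[:3,:3];return np.c_[cx+f*p[:,0]/p[:,2],cy+f*p[:,1]/p[:,2]]
      ~~~~^^^
  File "h.py", line 7, in pose
    i=r.camera_info(n)
ValueError: time passes only in moves, steps and waits
```

The fit puts the key's collar at (538, 236, 93) mm with about 2° of tilt, against a notch at (538.5, 234, 95). The clamp arm still lies on the flange and the gripper is clear, so I'm handing in.

Request:
carry_out --moves '[{"x": 0, "y": 0, "z": 0, "yaw": 0, "claw": 0.9}, {"x": 0, "y": 0, "z": 0, "yaw": 0, "claw": 0.9}]'

```text
time: 34.48
tcp_pos: [529.8, 234.9, 303.1]
tcp_rot: [1.817, 0.645, -1.807]
ft_force: [0.8, 0.4, -0.4]
opening: 77.0
```

Run:
```python
from h import *
im=r.camera('side');crop(im,(300,140,420,240),6,'s34.png')
o=r.get_obs();print(o['time'],o['ft_force'],o['tcp_pos'])
```

```text
34.525 [-0.31291576 -0.19125815 -0.37999515] [529.90143721 234.89231633 303.32868341]
```

View pics/s34.png

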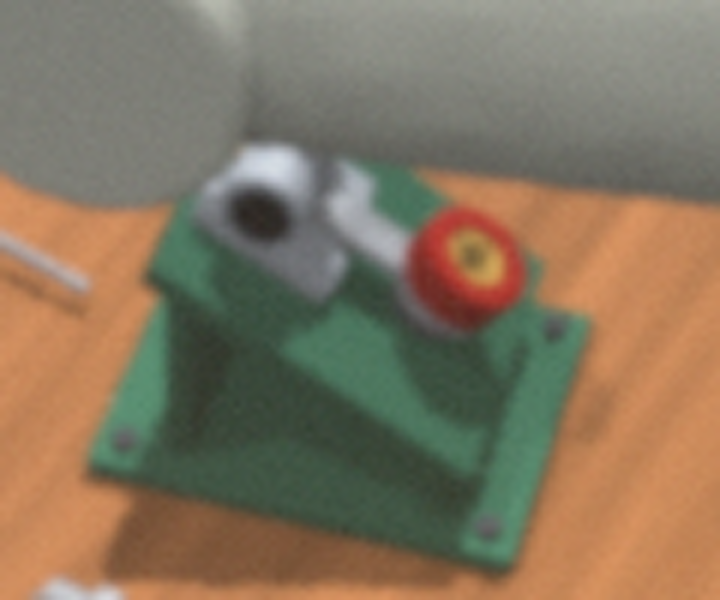

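The clamp arm lies over the flange and the knob at (378,182) is empty.

```bash
python3 -c "
from cell import r
print(r.close_job())"
```

```text
the job is handed in; nothing more can be done
None
```

I handed the job in at about 34.5 s, with the clamp arm over the carburettor's flange and the key hanging in the side notch. No verdict comes back, so this rests on my own measurements.

**What I did**
- I drew the larger yellow key out of the grey rack.
- To match the 30° slope, I tilted the tool by pushing the arm repeatedly past its reach. I brought it upright again the same way before hanging the key.
- I pushed the key home and turned the knob clockwise to its stop.
- I hung the key in the notch, let go and backed off.

**Last checks**
- **Depth:** the tip bottomed about 15 mm deep at 16–18 N.
- **Clamp:** the arm turned about 63°, or 1.1 rad, and still lay on the flange in the last side picture.
- **Hung key:** a fit to the scene and side pictures put the collar about 2 mm from the notch seat, at 93 mm against the plate's 95. It read about 2° of tilt. Both are within what I can measure.
- **Contact:** the gripper is well clear of everything and reads no force.

**What went wrong or disagreed**
- **Wedged tip:** I overtwisted at the stop and the tip wedged about 30° out of square, more than the stated play. Easing back dragged the knob back about 19°, so I turned it to the stop again.
- **Freeing it:** a 62 N pull did not release it. I turned the key on a quarter turn at the stop until it came free, and it slid about 5 mm in the grip. I then pressed it fully home again, with the clamp at its stop, before drawing it out.
- **Missing check:** the final pose fit that included the wrist camera ended in an error, so only the scene and side cameras back the resting pose.

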